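# Lid the candle testers at closing time

## Robot

A 7-joint arm with a two-finger parallel gripper is mounted at the origin on the work surface. World frame = base frame: x ahead of the robot, y to its left, z up, the work surface at z = 0. Lengths are in mm, angles in degrees, forces in N, time in s.
With the tool pointing down it reaches from about 425 to 950 mm from the base axis. Payload 4.7 kg.
Tool frame: the origin (TCP) lies at the very end of the fingers, on their centre line; the grasp point (between the pads) lies 19 mm behind it; z points along the fingers, y is the line along which they close (so a half turn about z gives the same grasp; the last joint's range is limited). The gripper opens to 87 mm and grips with 3 to 60 N. Pads are 19 mm wide; open, the fingers measure 117 mm over their backs; the gripper's body (75 mm by 190 mm) begins 51 mm behind the grasp point.
Start: joints at [-75.453, 26.849, -2.785, 87.806, 1.381, 65.374, -4.715], TCP at [188.314, 648.22, 199.273] pointing down, gripper open.
Joint ranges: [-148.3, 148.3], [-19.14, 114.17], [-79.39, 73.82], [5.75, 140.21], [-59.74, 239.74], [12.07, 113.84], [-152.46, 152.46]. Speed limits (degrees/s): [147.25, 147.25, 180, 180, 180, 180, 180].

## Interface

Orientations are given as a 3x3 rotation matrix whose columns are the frame's x, y, z axes.
In Python, from workcell import get_obs, imaging, arm gives the robot as it stands.
- The arm moves only by the shell command python3 -m pendant 'ROWS' [FORCE]. ROWS is JSON, a list of rows, each an object of numbers: "x", "y", "z": the shift along the tool's x, y, z in units of 500 mm (1.0 is 500 mm); "ax", "ay", "az": the turn, a rotation vector about the tool's x, y, z in units of 90 degrees (1.0 is 90 degrees); "grip": the opening, from 0 (shut) to 1 (fully open). In form: [{"x": .., "y": .., "z": .., "ax": .., "ay": .., "az": .., "grip": ..}, ...]. A call has 1 to 12 rows; each row shifts and turns the commanded pose from where the row before left it, along the tool's axes as they then stand; what a row does not reach is not made up. A row lasts 1/12 s, in which the tool goes at most 41.7 mm and 7.16 degrees, less where a joint would pass 70% of its speed; a pose out of reach is approached as far as the arm can. A call with a number of a shift or a turn outside -1 to 1 is refused whole. A call with a gripper value outside its range is refused whole. The fingers move at their own pace and stop on an object; FORCE is the grip in N (left out, the last holds). Time passes only in rows, so rows that do not move let the fingers close. It gives the time, the measured TCP pose, the force, the opening and the grip force at its end, in the units of the state.
- get_obs(): the state, without advancing time (a new reading comes with each control period).
- imaging.read_camera(name): name is "side" or "top"; returns the picture (384x512x3 uint8, red, green, blue); there is no depth.
- imaging.camera_model(name): a dict with "fovy" (degrees; the focal length in pixels is half the picture's height over the tangent of half this angle, whatever the lens; pixels are square), "cx", "cy" (the principal point, pixels), "pose" (4x4, takes a point from camera to world coordinates). Camera axes: x right, y down, z forward; pixel columns grow to the right and rows downward; lengths in mm; the calibration is good to about 2 mm. A picture is of the moment at which its call begins. camera_model takes no time and is no camera call.
- arm.close_job(): hands the job in; it is judged then, once.
The state is a dict: "time": time; "joints": joint angles; "dq": joint speeds; "tau": joint torques, N m; "eef_pos": TCP position; "ee_rot": TCP orientation; "ft_force": force on the tool from outside, world axes, zero at the start; "wrist_torque": the same for the moment, N m; "grip_width": finger opening in mm; "grasp_force": force on a finger pad.
Only numpy, scipy, OpenCV 4.12 (cv2) and the standard library are available. Lean on these libraries where they do the work, as an engineer would, in place of code of your own. Each camera call takes 0.05 s, during which the arm holds its last target. There are 200 camera calls.

## Task

It is closing time: pick the four wooden lids out of the things on the shop counter and put each one back on the candle jar it belongs to, the three round lids by size and the square one on the square jar. Set each lid down gently, not dropped, so that it sits level and fully home with its plug inside the mouth. Leave the jars standing where they are and leave the tin and the balloon weight alone.

Things in the scene. Friction and masses are not known exactly. Their poses are not given: they have to be found in the camera images.
- jar_wide: wide, low round candle jar (three wicks), white ceramic, open, partly filled with cream wax whose surface lies about 25 mm below the rim. 104 mm outside diameter, round mouth 94 mm across; 60 mm tall. Loose on the counter, upright. Origin: centre of the underside; z up.
- jar_medium: middle-sized round candle jar (one wick), white ceramic, open, partly filled with cream wax whose surface lies about 25 mm below the rim. 80 mm outside diameter, round mouth 70 mm across; 72 mm tall. Loose on the counter, upright. Origin: centre of the underside; z up.
- jar_narrow: narrow round candle jar (one wick), the tallest, white ceramic, open, partly filled with cream wax whose surface lies about 25 mm below the rim. 58 mm outside diameter, round mouth 49 mm across; 76 mm tall. Loose on the counter, upright. Origin: centre of the underside; z up.
- jar_square: square candle jar (one wick), white ceramic, open, partly filled with cream wax whose surface lies about 25 mm below the rim. 72 mm square outside with a 62 mm square mouth, sides along its x and y axes; 66 mm tall. Loose on the counter, upright. Origin: centre of the underside; z up.
- lid_wide: wooden lid of the wide jar, right way up on the counter: 104 mm round disc with a round knob, 23 mm diameter (18 at its 4 mm neck). Origin: centre of underside, z up. Upward: plug 0-10 mm (86 mm across, foot tapered in 4-5 mm), plate 10-16 mm, knob 16-40 mm. Seated, the plate rests on the rim, plug in the mouth with 4 mm play all round, origin 50 mm above the jar's origin.
- lid_medium: wooden lid of the medium jar, right way up on the counter: 80 mm round disc with a round knob, 23 mm diameter (18 at its 4 mm neck). Origin: centre of underside, z up. Upward: plug 0-10 mm (62 mm across, foot tapered in 4-5 mm), plate 10-16 mm, knob 16-40 mm. Seated, the plate rests on the rim, plug in the mouth with 4 mm play all round, origin 62 mm above the jar's origin.
- lid_narrow: wooden lid of the narrow jar, right way up on the counter: 58 mm round disc with a round knob, 23 mm diameter (18 at its 4 mm neck). Origin: centre of underside, z up. Upward: plug 0-10 mm (41 mm across, foot tapered in 4-5 mm), plate 10-16 mm, knob 16-40 mm. Seated, the plate rests on the rim, plug in the mouth with 4 mm play all round, origin 66 mm above the jar's origin.
- lid_square: wooden lid of the square jar, right way up on the counter: 72 mm square plate, 22 mm square knob, sides along its x and y. Origin: centre of underside, z up. Upward: plug 0-10 mm (54 mm square, foot tapered in 4-5 mm), plate 10-16 mm, knob 16-40 mm. Seated, the plate rests on the rim, plug in the mouth with 4 mm play all round, origin 56 mm above the jar's origin.
- tin: small closed steel tin, 48 mm diameter, 26 mm tall, smooth flat top; not part of the job. Origin: centre of the underside.
- balloon_weight: brass-coloured cone-shaped balloon weight with a small wire loop on top, 52 mm diameter, 47 mm tall; not part of the job. Origin: centre of the underside.
Things that resemble listed ones, but are neither listed nor needed, are in the scene too. What is shaped like the lid_medium but red is not meant.

How it is judged (in metres and radians):
At the end, for the whole second after the job is handed in: Each of the four lids sits on its own jar: centred within 8 mm, its height within 3 mm of fully seated, level within 0.06 rad; jars upright on the counter, within 40 mm of where they stood; tin and balloon weight within 30 mm of where they were; lids and jars at rest (horizontal distance between lid_wide and jar_wide below 0.008 m and z of lid_wide in the frame of jar_wide between 0.047 and 0.053 m and angle between each of lid_wide, jar_wide, lid_medium, jar_medium, lid_narrow, jar_narrow, lid_square, jar_square's own z axis and vertical below 0.06 rad and linear speed of each of lid_wide, jar_wide, lid_medium, jar_medium, lid_narrow, jar_narrow, lid_square, jar_square below 0.02 m/s and height (world z) of each of jar_wide, jar_medium, jar_narrow, jar_square below 0.01 m and distance of each of jar_wide, jar_medium, jar_narrow, jar_square from where it was at the start of the episode below 0.04 m and horizontal distance between lid_medium and jar_medium below 0.008 m and z of lid_medium in the frame of jar_medium between 0.059 and 0.065 m and horizontal distance between lid_narrow and jar_narrow below 0.008 m and z of lid_narrow in the frame of jar_narrow between 0.063 and 0.069 m and horizontal distance between lid_square and jar_square below 0.008 m and z of lid_square in the frame of jar_square between 0.053 and 0.059 m and distance of each of tin, balloon_weight from where it was at the start of the episode below 0.03 m); the robot touches nothing.
It fails at once if a jar was tipped over (more than 0.35 rad) (angle between any of jar_wide, jar_medium, jar_narrow, jar_square's own z axis and vertical above 0.35 rad).
It fails at once if a jar was shifted by more than 40 mm (distance of any of jar_wide, jar_medium, jar_narrow, jar_square from where it was at the start of the episode above 0.04 m).
It fails at once if a lid was dropped or slammed on its jar (it came down the last 30 mm faster than 0.5 m/s) ((horizontal distance between lid_wide and jar_wide below 0.03 m and z of lid_wide in the frame of jar_wide between 0.051 and 0.08 m and linear speed of lid_wide above 0.5 m/s) or (horizontal distance between lid_medium and jar_medium below 0.03 m and z of lid_medium in the frame of jar_medium between 0.063 and 0.092 m and linear speed of lid_medium above 0.5 m/s) or (horizontal distance between lid_narrow and jar_narrow below 0.03 m and z of lid_narrow in the frame of jar_narrow between 0.067 and 0.096 m and linear speed of lid_narrow above 0.5 m/s) or (horizontal distance between lid_square and jar_square below 0.03 m and z of lid_square in the frame of jar_square between 0.057 and 0.086 m and linear speed of lid_square above 0.5 m/s)).
It fails at once if the tin or the balloon weight was moved by more than 30 mm (distance of any of tin, balloon_weight from where it was at the start of the episode above 0.03 m).
It also fails if it takes over 112 s, if anything falls off the work surface, if the arm or the gripper's body presses on something with over 40 N, if the wrist force passes 120 N, or if a joint passes its speed limit or range.

## Working session

There is one attempt and no reset: what is moved stays moved. The work goes in short steps, Python scripts to look and compute and a shell command to move; the robot and the scene stay as the last step left them, time stands still between calls to the robot, and variables do not carry over. Pictures are saved under pics/ and viewed, at most 14 in all, crops included, and the job is handed in when it is done.

```bash
mkdir -p pics; ls
python3 - <<'E'
from workcell import get_obs, imaging, arm
import cv2, numpy as np
for n in("top","side"):
    im=imaging.read_camera(n); cv2.imwrite(f"pics/{n}0.png",im[:,:,::-1])
    m=imaging.camera_model(n); print(n,m["fovy"],m["cx"],m["cy"],{k:v for k,v in m.items() if k not in("pose","fovy","cx","cy")}); print(np.round(m["pose"],4).tolist())
o=get_obs(); print(o["time"],o["eef_pos"],np.round(o["ee_rot"],4).tolist(),o["grip_width"])
E
```

```text
pics
top 44.90467846463821 254.03742995396124 190.86075128068586 {}
[[-0.0069, -0.9989, 0.0456, 382.7549], [-0.9998, 0.0077, 0.0165, 33.5823], [-0.0169, -0.0455, -0.9988, 1407.5908], [0.0, 0.0, 0.0, 1.0]]
side 52.34866994908941 255.34869165895535 191.97504814783642 {}
[[0.9615, -0.2032, 0.1848, 216.8899], [-0.2747, -0.6992, 0.6601, -855.5579], [-0.0049, -0.6855, -0.7281, 1007.5791], [0.0, 0.0, 0.0, 1.0]]
0.1 [188.21143709 647.64015592 198.31488884] [[-0.9603, 0.279, -0.0004], [0.279, 0.9603, -0.0017], [-0.0, -0.0017, -1.0]] 86.85556533154853
```

Run:
```python
import cv2
for n in("top","side"):
    im=cv2.imread(f"pics/{n}0.png"); cv2.imwrite(f"pics/{n}0b.png",cv2.resize(im,(800,600),interpolation=cv2.INTER_CUBIC))
```

```text
(no output)
```

View pics/top0b.png

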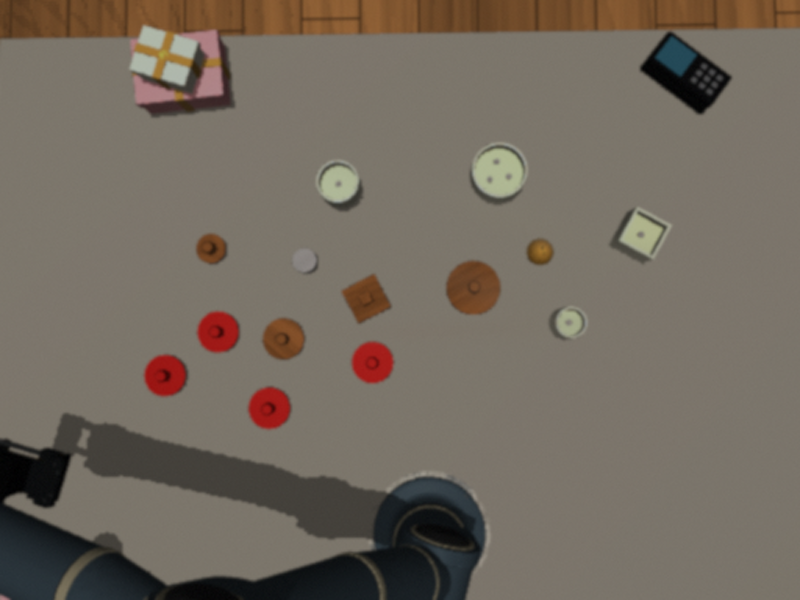

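View pics/side0b.png

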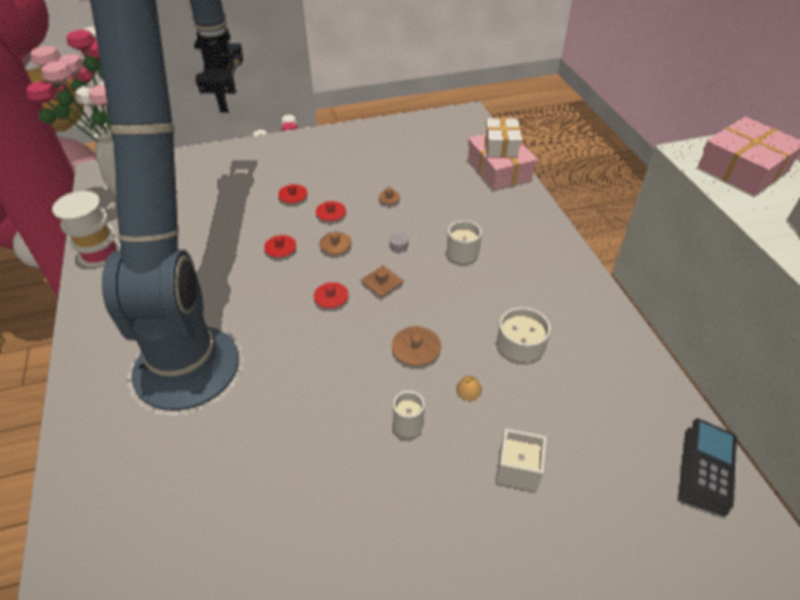

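```bash
cat > vis.py <<'E'
import cv2, numpy as np
from workcell import imaging
from scipy.optimize import minimize
CM={n:imaging.camera_model(n) for n in("top","side")}
def proj(n,P):
    m=CM[n]; f=192/np.tan(np.radians(m["fovy"]/2)); T=np.linalg.inv(m["pose"])
    q=np.asarray(P,float)@T[:3,:3].T+T[:3,3]
    return q[:,:2]/q[:,2:]*f+[m["cx"],m["cy"]]
def unproj(n,u,v,z):
    m=CM[n]; f=192/np.tan(np.radians(m["fovy"]/2)); T=m["pose"]
    d=T[:3,:3]@[(u-m["cx"])/f,(v-m["cy"])/f,1]; return T[:3,3]+d*(z-T[2,3])/d[2]
def ring(x,y,z,r,sq=False,yaw=0,k=72):
    t=np.arange(k)*2*np.pi/k; c=np.c_[np.cos(t),np.sin(t)]*r
    if sq:
        c=c/np.abs(c/r).max(1)[:,None]; a=np.radians(yaw); c=c@np.array([[np.cos(a),np.sin(a)],[-np.sin(a),np.cos(a)]])
    return np.c_[c+[x,y],np.full(k,z)]
LID={"wide":52,"medium":40,"narrow":29,"square":36}
JAR={"wide":(52,47,60),"medium":(40,35,72),"narrow":(29,24.5,76),"square":(36,31,66)}
def lidpts(p,k,z0=0):
    x,y=p[:2]; s=k=="square"; w=p[2] if s else 0
    return np.r_[ring(x,y,z0+10,LID[k],s,w),ring(x,y,z0+16,LID[k],s,w),ring(x,y,z0+40,11.2,s,w),ring(x,y,z0+30,11.2,s,w)]
def hull(n,P,S=8):
    m=np.zeros((384*1,512*1),np.uint8)
    return m
def fitlid(n,im,k,p0,z0=0):
    hsv=cv2.cvtColor(im,cv2.COLOR_RGB2HSV).astype(float); c=proj(n,[[p0[0],p0[1],15+z0]])[0].astype(int); R=32
    x0,y0=c-R; s=hsv[y0:y0+2*R,x0:x0+2*R,1]; S=8
    s=cv2.resize(s,None,fx=S,fy=S,interpolation=cv2.INTER_LINEAR); bg=np.median(s); obj=np.percentile(s[s>bg+40],50)
    soft=np.clip((s-bg)/(obj-bg),0,1)
    def cost(p):
        a=np.zeros(s.shape,np.uint8)
        for P in np.array_split(lidpts(p,k,z0),4)[0:2],np.array_split(lidpts(p,k,z0),4)[2:]:
            h=cv2.convexHull(((np.r_[P[0],P[1]] if 0 else proj(n,np.r_[P[0],P[1]])-[x0,y0]+.5)*S*16-8).astype(np.int32))
            cv2.fillPoly(a,[h],255,shift=4)
        d=cv2.distanceTransform(255-a,cv2.DIST_L2,3)<10*S  # ignore neighbours
        return np.abs(cv2.GaussianBlur(a,(0,0),S*.6)/255.-soft)[d].mean()
    p0=np.array(p0,float); sim=np.vstack([p0]+[p0+np.eye(len(p0))[i]*6 for i in range(len(p0))])
    r=minimize(cost,p0,method="Nelder-Mead",options=dict(initial_simplex=sim,xatol=.1,fatol=1e-5)); return r.x,r.fun
def fitjar(n,im,k,p0):
    ro,ri,h=JAR[k]; B=cv2.resize(im[:,:,2],None,fx=4,fy=4,interpolation=cv2.INTER_CUBIC).astype(np.float32); s=k=="square"
    def m(p,r):
        q=((proj(n,ring(p[0],p[1],h,r,s,p[2] if s else 0,144))+.5)*4-.5).astype(np.float32)
        return cv2.remap(B,q[:,:1],q[:,1:],cv2.INTER_LINEAR).mean()
    f=lambda p:-(2*m(p,(ro+ri)/2)-m(p,ro+3.5)-m(p,ri-3.5))
    best=min(((f([p0[0]+a,p0[1]+b]+list(p0[2:])),a,b) for a in range(-12,13,3) for b in range(-12,13,3)))
    p=np.array(p0,float); p[:2]+=best[1:]
    sim=np.vstack([p]+[p+np.eye(len(p))[i]*3 for i in range(len(p))])
    r=minimize(f,p,method="Nelder-Mead",options=dict(initial_simplex=sim,xatol=.1,fatol=1e-3)); return r.x,r.fun
E
cat > m0.py <<'E'
from vis import *
L={"wide":(473,288),"square":(367,298),"medium":(284,338),"narrow":(210,248)}
J={"wide":(498,171),"medium":(338,183),"narrow":(569,322),"square":(643,233)}
ims={n:cv2.imread(f"pics/{n}0.png")[:,:,::-1].copy() for n in CM}
tiles={n:[] for n in CM}
for kind,D in(("lid",L),("jar",J)):
  for k,(u,v) in D.items():
    h=16 if kind=="lid" else JAR[k][2]
    p=list(unproj("top",u*.64,v*.64,h)[:2])
    res=[]
    for n in CM:
        best=None
        for w in (range(0,90,15) if k=="square" else [None]):
            q=p+([w] if w is not None else [])
            r=(fitlid if kind=="lid" else fitjar)(n,ims[n],k,q)
            if best is None or r[1]<best[1]: best=r
        res.append(best); im=ims[n]; x=best[0]
        c=proj(n,[[x[0],x[1],h]])[0].astype(int); R=22
        t=cv2.resize(im[c[1]-R:c[1]+R,c[0]-R:c[0]+R],None,fx=4.5,fy=4.5,interpolation=cv2.INTER_CUBIC)
        s=k=="square"; w=x[2] if s else 0
        rr=[(h,LID[k])]+[(40,11.5)] if kind=="lid" else [(h,JAR[k][0]),(h,JAR[k][1]),(0,JAR[k][0])]
        for z,r in rr:
            q=(proj(n,ring(x[0],x[1],z,r,s,w))-c+R+.5)*4.5-.5
            cv2.polylines(t,[np.round(q).astype(np.int32)],True,(0,255,0),1)
        tiles[n].append(t)
    print(kind,k,*[(np.round(a,1).tolist(),round(float(b),3)) for a,b in res], "reach",np.hypot(*res[0][0][:2]).round())
    
out=np.vstack([np.hstack(tiles["top"][:4]),np.hstack(tiles["top"][4:])]); out2=np.vstack([np.hstack(tiles["side"][:4]),np.hstack(tiles["side"][4:])])
cv2.imwrite("pics/fit_top.png",out[:,:,::-1]); cv2.imwrite("pics/fit_side.png",out2[:,:,::-1])
E
time python3 m0.py
```

```text
lid wide ([466.8, -89.0], 0.018) ([467.8, -87.1], 0.026) reach 475.0
lid square ([447.2, 117.2, 117.3], 0.02) ([447.7, 119.1, 26.3], 0.029) reach 462.0
lid medium ([371.3, 276.8], 0.02) ([371.8, 275.6], 0.063) reach 463.0
lid narrow ([546.9, 418.1], 0.022) ([547.1, 418.5], 0.026) reach 688.0
jar wide ([685.1, -137.0], -59.802) ([685.4, -135.6], -48.494) reach 699.0
jar medium ([664.5, 166.3], -58.71) ([664.2, 167.5], -33.654) reach 685.0
jar narrow ([398.8, -262.9], -42.043) ([399.1, -261.0], -59.026) reach 478.0
jar square ([562.7, -403.3, 60.8], -77.78) ([564.4, -401.3, 61.2], -70.005) reach 692.0
real	0m11.444s
user	0m14.771s
sys	0m2.005s
```

View pics/fit_top.png

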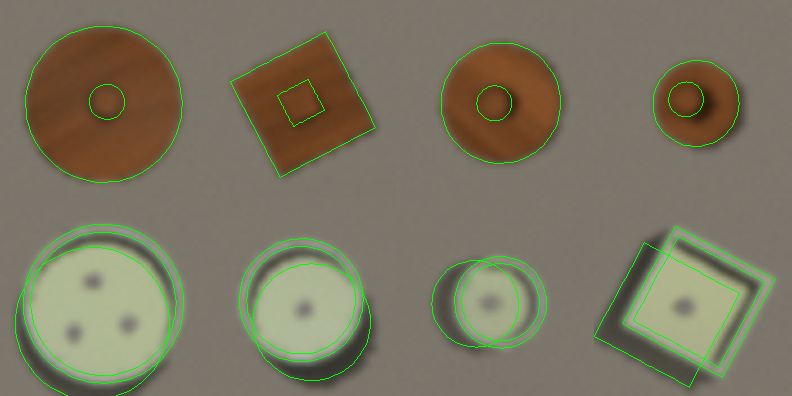

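View pics/fit_side.png

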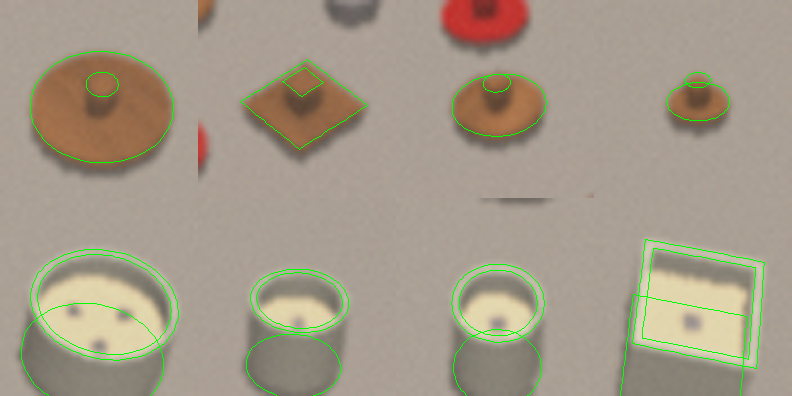

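The pictures show the four brown lids at top (800-px view): wide (473,288), square (367,298), medium (284,338) and narrow (210,248). The jars are at wide (498,171), medium (338,183), narrow (569,322) and square (643,233). The four look-alikes at (218,332), (165,375), (269,408) and (372,362) are red and so not meant. The brown disc at (284,338) is lid_medium, by its colour and 80 mm size, and the enlarged crops confirm it. The two cameras agree to about 2 mm. I start by turning the tool so that its y axis points along world x.

```bash
python3 -m pendant '[{"az":0.0745,"z":0.007},{"az":0.0745,"z":0.007},{"az":0.0745,"z":0.007},{"az":0.0745,"z":0.007},{"az":0.0745,"z":0.007},{"az":0.0745,"z":0.007},{"az":0.0745,"z":0.007},{"az":0.0745,"z":0.007},{"az":0.0745,"z":0.007},{"az":0.0745,"z":0.007},{"az":0.0745,"z":0.007,"grip":0.55},{"grip":0.55}]' 25
cat > go.py <<'E'
# remaining shift to a world target, in the move units (tool axes)
import sys, numpy as np
from workcell import get_obs
o=get_obs(); t=np.array([float(a) for a in sys.argv[1:4]]); R=np.array(o["ee_rot"])
print("t",round(o["time"],2),"pos",np.round(o["eef_pos"],1),"shift units",np.round(R.T@(t-o["eef_pos"])/500,4),"y-angle",np.degrees(np.arctan2(R[1,1],R[0,1])).round(2),"tilt z",np.round(R[:,2],4),"grip",round(o["grip_width"],1),round(o["grasp_force"],1),"ft",np.round(o["ft_force"],1))
E
python3 go.py 547 418.3 60
```

```text
t 0.1 pos [188.2 647.6 198.3] shift units [-0.8171 -0.2398  0.2771] y-angle 73.8 tilt z [-4.0e-04 -1.7e-03 -1.0e+00] grip 86.9 0.0 ft [-0.2 -0.1 -0.4]validation failed for argument at $[0]...
```

The call was refused, probably because every key must be given.

```bash
python3 -m pendant '[{"x":0,"y":0,"z":0.007,"ax":0,"ay":0,"az":0.0745,"grip":1},{"x":0,"y":0,"z":0.007,"ax":0,"ay":0,"az":0.0745,"grip":1},{"x":0,"y":0,"z":0.007,"ax":0,"ay":0,"az":0.0745,"grip":1},{"x":0,"y":0,"z":0.007,"ax":0,"ay":0,"az":0.0745,"grip":1},{"x":0,"y":0,"z":0.007,"ax":0,"ay":0,"az":0.0745,"grip":1},{"x":0,"y":0,"z":0.007,"ax":0,"ay":0,"az":0.0745,"grip":1},{"x":0,"y":0,"z":0.007,"ax":0,"ay":0,"az":0.0745,"grip":0.55},{"x":0,"y":0,"z":0.007,"ax":0,"ay":0,"az":0.0745,"grip":0.55},{"x":0,"y":0,"z":0.007,"ax":0,"ay":0,"az":0.0745,"grip":0.55},{"x":0,"y":0,"z":0.007,"ax":0,"ay":0,"az":0.0745,"grip":0.55},{"x":0,"y":0,"z":0.007,"ax":0,"ay":0,"az":0.0745,"grip":0.55},{"x":0,"y":0,"z":0,"ax":0,"ay":0,"az":0,"grip":0.55}]' 25; python3 go.py 547 418.3 60
```

```text
time: 1.1
eef_pos: [187.9, 647.4, 159.4]
ee_rot: [[0.001, 1.0, -0.0], [1.0, -0.001, -0.003], [-0.003, -0.0, -1.0]]
ft_force: [-0.8, 0.3, 0.8]
grip_width: 55.0
grasp_force: 0.0
t 1.1 pos [187.9 647.4 159.4] shift units [-0.457   0.7186  0.1998] y-angle -0.06 tilt z [-1.0e-04 -2.6e-03 -1.0e+00] grip 55.0 0.0 ft [-0.8  0.3  0.8]
```

```bash
python3 -m pendant '[{"x":-0.019,"y":0.03,"z":0,"ax":0,"ay":0,"az":0,"grip":0.5},{"x":-0.038,"y":0.06,"z":0,"ax":0,"ay":0,"az":0,"grip":0.5},{"x":-0.038,"y":0.06,"z":0,"ax":0,"ay":0,"az":0,"grip":0.5},{"x":-0.042,"y":0.066,"z":0.015,"ax":0,"ay":0,"az":0,"grip":0.5},{"x":-0.042,"y":0.066,"z":0.02,"ax":0,"ay":0,"az":0,"grip":0.5},{"x":-0.042,"y":0.066,"z":0.02,"ax":0,"ay":0,"az":0,"grip":0.5},{"x":-0.042,"y":0.066,"z":0.02,"ax":0,"ay":0,"az":0,"grip":0.5},{"x":-0.042,"y":0.066,"z":0.025,"ax":0,"ay":0,"az":0,"grip":0.5},{"x":-0.042,"y":0.066,"z":0.025,"ax":0,"ay":0,"az":0,"grip":0.5},{"x":-0.042,"y":0.066,"z":0.025,"ax":0,"ay":0,"az":0,"grip":0.5},{"x":-0.042,"y":0.066,"z":0.025,"ax":0,"ay":0,"az":0,"grip":0.5},{"x":-0.025,"y":0.04,"z":0.025,"ax":0,"ay":0,"az":0,"grip":0.5}]'; python3 go.py 547 418.3 19
```

```text
time: 2.1
eef_pos: [552.0, 416.1, 60.3]
ee_rot: [[0.001, 1.0, 0.002], [1.0, -0.001, -0.002], [-0.002, 0.002, -1.0]]
ft_force: [1.4, -0.3, 0.0]
grip_width: 43.5
grasp_force: 0.0
t 2.1 pos [552.  416.1  60.3] shift units [ 0.0046 -0.0102  0.0826] y-angle -0.05 tilt z [ 0.0024 -0.0018 -1.    ] grip 43.5 0.0 ft [ 1.4 -0.3  0. ]
```

```bash
python3 -m pendant '[{"x":0,"y":0,"z":0,"ax":0,"ay":0,"az":0,"grip":0.5},{"x":0,"y":0,"z":0,"ax":0,"ay":0,"az":0,"grip":0.5},{"x":0,"y":0,"z":0,"ax":0,"ay":0,"az":0,"grip":0.5}]'; python3 go.py 547 418.3 19
```

```text
time: 2.35
eef_pos: [546.6, 421.4, 60.6]
ee_rot: [[-0.003, 1.0, -0.001], [1.0, 0.003, 0.001], [0.001, -0.001, -1.0]]
ft_force: [0.5, -0.0, -0.3]
grip_width: 43.5
grasp_force: 0.0
t 2.35 pos [546.6 421.4  60.6] shift units [-0.0063  0.0008  0.0832] y-angle 0.19 tilt z [-1.2e-03  8.0e-04 -1.0e+00] grip 43.5 0.0 ft [ 0.5 -0.  -0.3]
```

```bash
python3 -m pendant '[{"x":-0.002,"y":0,"z":0.01,"ax":0,"ay":0,"az":0,"grip":0.5},{"x":0,"y":0,"z":0.015,"ax":0,"ay":0,"az":0,"grip":0.5},{"x":0,"y":0,"z":0.018,"ax":0,"ay":0,"az":0,"grip":0.5},{"x":0,"y":0,"z":0.018,"ax":0,"ay":0,"az":0,"grip":0.5},{"x":0,"y":0,"z":0.008,"ax":0,"ay":0,"az":0,"grip":0.5},{"x":0,"y":0,"z":0,"ax":0,"ay":0,"az":0,"grip":0.5},{"x":0,"y":0,"z":0,"ax":0,"ay":0,"az":0,"grip":0.5}]'; python3 go.py 547 418.3 19
```

```text
time: 2.93
eef_pos: [547.2, 419.4, 25.7]
ee_rot: [[-0.001, 1.0, -0.001], [1.0, 0.001, -0.001], [-0.001, -0.001, -1.0]]
ft_force: [0.8, 0.5, -0.0]
grip_width: 43.4
grasp_force: 0.0
t 2.93 pos [547.2 419.4  25.7] shift units [-0.0022 -0.0005  0.0134] y-angle 0.05 tilt z [-6.e-04 -5.e-04 -1.e+00] grip 43.4 0.0 ft [ 0.8  0.5 -0. ]
```

```bash
python3 -m pendant '[{"x":-0.002,"y":0,"z":0.006,"ax":0,"ay":0,"az":0,"grip":0.5},{"x":0,"y":0,"z":0.006,"ax":0,"ay":0,"az":0,"grip":0.5},{"x":0,"y":0,"z":0,"ax":0,"ay":0,"az":0,"grip":0.2},{"x":0,"y":0,"z":0,"ax":0,"ay":0,"az":0,"grip":0.1},{"x":0,"y":0,"z":0,"ax":0,"ay":0,"az":0,"grip":0.1},{"x":0,"y":0,"z":0,"ax":0,"ay":0,"az":0,"grip":0.1},{"x":0,"y":0,"z":0,"ax":0,"ay":0,"az":0,"grip":0.1},{"x":0,"y":0,"z":0,"ax":0,"ay":0,"az":0,"grip":0.1}]' 20; python3 go.py 547 418.3 160
```

```text
time: 3.6
eef_pos: [547.5, 418.6, 20.4]
ee_rot: [[-0.001, 1.0, 0.0], [1.0, 0.001, 0.0], [0.0, 0.0, -1.0]]
ft_force: [-0.1, -0.3, -0.1]
grip_width: 12.7
grasp_force: 0.0
t 3.6 pos [547.5 418.6  20.4] shift units [-0.0005 -0.001  -0.2792] y-angle 0.05 tilt z [ 1.e-04  3.e-04 -1.e+00] grip 12.7 0.0 ft [-0.1 -0.3 -0.1]
```

```bash
cat > look.py <<'E'
import sys; from vis import *
x,y,z,R,name=[float(a) for a in sys.argv[1:5]]+[sys.argv[5]]; R=int(R); o=[]
for n in CM:
    im=imaging.read_camera(n); cv2.imwrite(f"pics/{n}_{name}.png",im[:,:,::-1])
    c=proj(n,[[x,y,z]])[0].astype(int); x0=max(0,min(512-2*R,c[0]-R)); y0=max(0,min(384-2*R,c[1]-R)); print(n,"crop origin",x0,y0,"scale",390/(2*R))
    o.append(cv2.resize(im[y0:y0+2*R,x0:x0+2*R],(390,390),interpolation=cv2.INTER_CUBIC))
cv2.imwrite(f"pics/{name}.png",np.hstack(o)[:,:,::-1])
E
python3 look.py 547 418 20 40 nar1
```

```text
top crop origin 93 118 scale 4.875
side crop origin 208 84 scale 4.875
```

View pics/nar1.png

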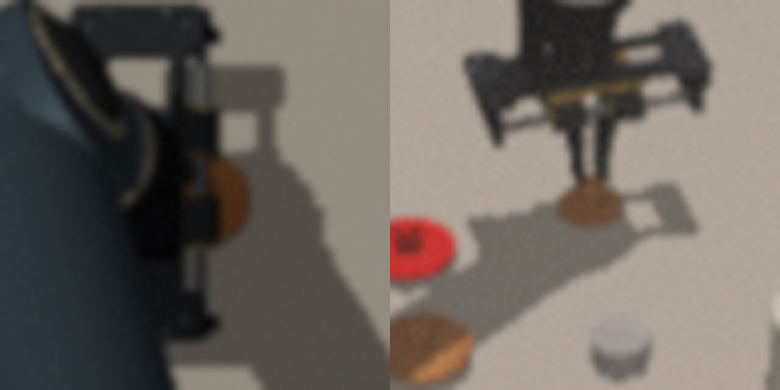

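Width 12.7 mm with no force means the knob was missed. Before moving again I check where the gripper model projects.

Run:
```python
from vis import *
out=[]
for n in CM:
    im=cv2.imread(f"pics/{n}_nar1.png"); c=proj(n,[[547,418,40]])[0].astype(int); R=33; S=390/66
    t=cv2.resize(im[c[1]-R:c[1]+R,c[0]-R:c[0]+R],(390,390),interpolation=cv2.INTER_CUBIC)
    t=cv2.convertScaleAbs(t,alpha=1.6,beta=15)
    d=lambda P,col,cl=False:cv2.polylines(t,[np.round((proj(n,P)-c+R+.5)*S-.5).astype(np.int32)],cl,col,1)
    d([[547.5,418.6,20.4],[547.5,418.6,90]],(0,255,255))
    for z in(20.4,90): d([[547.5-58,418.6,z],[547.5+58,418.6,z]],(255,255,0))
    d([[547.5,418.6-10,20.4],[547.5,418.6+10,20.4]],(255,255,0))
    d(ring(547,418.3,16,29),(0,255,0),True); d(ring(547,418.3,40,11.5),(0,255,0),True)
    out.append(t)
cv2.imwrite("pics/ov1.png",np.hstack(out))
```

```text
(no output)
```

View pics/ov1.png

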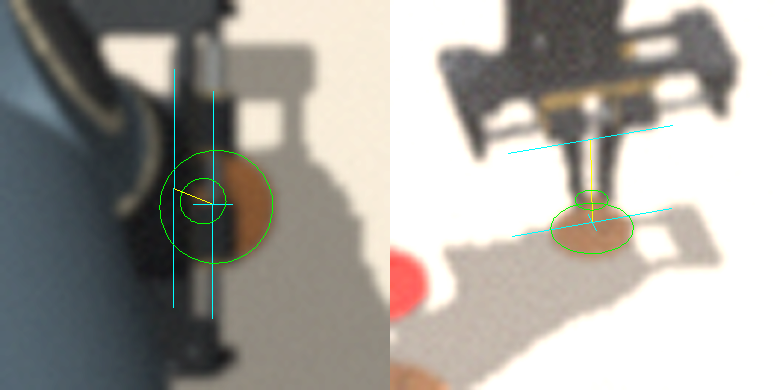

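Run:
```python
from vis import *
print(proj("side",[[188.2,647.6,198.3],[188.2,647.6,268.3]])/.64, proj("top",[[188.2,647.6,198.3],[188.2,647.6,268.3]])/.64)
im=cv2.imread("pics/side0.png")[0:80,110:180]; im=cv2.convertScaleAbs(im,alpha=1.6,beta=15)
t=cv2.resize(im,None,fx=6,fy=6,interpolation=cv2.INTER_CUBIC)
y=np.array([.279,.9603,0])
P=np.array([188.2,647.6,198.3]); d=lambda Q:cv2.polylines(t,[np.round((proj("side",Q)-[110,0]+.5)*6).astype(np.int32)],False,(255,255,0),1)
d([P,P+[0,0,70]]); d([P-58*y,P+58*y]); d([P-43*y,P-43*y+[0,0,70]]); d([P+43*y,P+43*y+[0,0,70]])
cv2.imwrite("pics/start.png",t)
```

```text
[[229.95398998 110.04653116]
 [224.16866538  84.49777204]] [[ 41.38297507 450.75804171]
 [ 18.80999781 458.09147895]]
```

View pics/start.png

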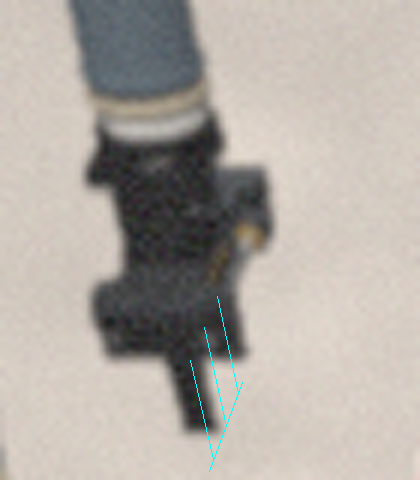

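The finger ends appear about 20 mm above the reported TCP, both here and in the start picture. At z = 20 the fingers therefore closed just over the knob, and the lid has not moved. I open and descend carefully, watching the force.

```bash
python3 -m pendant '[{"x":0,"y":0,"z":0,"ax":0,"ay":0,"az":0,"grip":0.5},{"x":0,"y":0,"z":0,"ax":0,"ay":0,"az":0,"grip":0.5},{"x":0,"y":0,"z":0,"ax":0,"ay":0,"az":0,"grip":0.5},{"x":0,"y":0,"z":0,"ax":0,"ay":0,"az":0,"grip":0.5},{"x":0,"y":0,"z":0,"ax":0,"ay":0,"az":0,"grip":0.5},{"x":0,"y":-0.001,"z":0.006,"ax":0,"ay":0,"az":0,"grip":0.5},{"x":0,"y":0,"z":0.006,"ax":0,"ay":0,"az":0,"grip":0.5},{"x":0,"y":0,"z":0,"ax":0,"ay":0,"az":0,"grip":0.5}]' 20; python3 go.py 547 418.3 3; python3 -m pendant '[{"x":0,"y":0,"z":0.005,"ax":0,"ay":0,"az":0,"grip":0.5},{"x":0,"y":0,"z":0.005,"ax":0,"ay":0,"az":0,"grip":0.5},{"x":0,"y":0,"z":0,"ax":0,"ay":0,"az":0,"grip":0.5}]';  python3 go.py 547 418.3 3
```

```text
time: 4.37
eef_pos: [546.4, 418.2, 13.3]
ee_rot: [[-0.001, 1.0, -0.001], [1.0, 0.001, -0.001], [-0.001, -0.001, -1.0]]
ft_force: [-1.0, 0.6, -0.5]
grip_width: 42.8
grasp_force: 0.0
t 4.37 pos [546.4 418.2  13.3] shift units [0.0003 0.0013 0.0206] y-angle 0.05 tilt z [-1.2e-03 -8.0e-04 -1.0e+00] grip 42.8 0.0 ft [-1.   0.6 -0.5]
time: 4.62
eef_pos: [546.6, 418.3, 8.5]
ee_rot: [[-0.001, 1.0, -0.001], [1.0, 0.001, -0.001], [-0.001, -0.001, -1.0]]
ft_force: [0.1, -0.0, 0.4]
grip_width: 43.8
grasp_force: 0.0
t 4.62 pos [546.6 418.3   8.5] shift units [0.0001 0.0008 0.0111] y-angle 0.04 tilt z [-9.e-04 -6.e-04 -1.e+00] grip 43.8 0.0 ft [ 0.1 -0.   0.4]
```

```bash
python3 -m pendant '[{"x":0,"y":0.001,"z":0.005,"ax":0,"ay":0,"az":0,"grip":0.5},{"x":0,"y":0,"z":0.005,"ax":0,"ay":0,"az":0,"grip":0.5},{"x":0,"y":0,"z":0,"ax":0,"ay":0,"az":0,"grip":0.5}]';  python3 go.py 547 418.3 0;  python3 -m pendant '[{"x":0,"y":0,"z":0,"ax":0,"ay":0,"az":0,"grip":0.1},{"x":0,"y":0,"z":0,"ax":0,"ay":0,"az":0,"grip":0.1},{"x":0,"y":0,"z":0,"ax":0,"ay":0,"az":0,"grip":0.1},{"x":0,"y":0,"z":0,"ax":0,"ay":0,"az":0,"grip":0.1},{"x":0,"y":0,"z":0,"ax":0,"ay":0,"az":0,"grip":0.1},{"x":0,"y":0,"z":0,"ax":0,"ay":0,"az":0,"grip":0.1}]' 20;  python3 go.py 547 418.3 0
```

```text
time: 4.87
eef_pos: [547.2, 418.2, 3.6]
ee_rot: [[-0.001, 1.0, -0.001], [1.0, 0.001, -0.001], [-0.001, -0.001, -1.0]]
ft_force: [-0.6, 0.2, 0.1]
grip_width: 43.1
grasp_force: 0.0
t 4.87 pos [547.2 418.2   3.6] shift units [ 0.0001 -0.0005  0.0073] y-angle 0.04 tilt z [-7.e-04 -5.e-04 -1.e+00] grip 43.1 0.0 ft [-0.6  0.2  0.1]
time: 5.37
eef_pos: [547.6, 418.6, 4.4]
ee_rot: [[-0.001, 1.0, 0.0], [1.0, 0.001, 0.0], [0.0, 0.0, -1.0]]
ft_force: [-0.3, 0.0, -0.4]
grip_width: 21.8
grasp_force: 20.0
t 5.37 pos [547.6 418.6   4.4] shift units [-0.0006 -0.0012  0.0088] y-angle 0.04 tilt z [ 2.e-04  3.e-04 -1.e+00] grip 21.8 20.0 ft [-0.3  0.  -0.4]
```

```bash
python3 -m pendant '[{"x":0,"y":0,"z":-0.01,"ax":0,"ay":0,"az":0,"grip":0.1},{"x":0,"y":0,"z":-0.03,"ax":0,"ay":0,"az":0,"grip":0.1},{"x":0,"y":0,"z":-0.05,"ax":0,"ay":0,"az":0,"grip":0.1},{"x":0,"y":0,"z":-0.05,"ax":0,"ay":0,"az":0,"grip":0.1},{"x":0,"y":0,"z":-0.05,"ax":0,"ay":0,"az":0,"grip":0.1},{"x":-0.02,"y":-0.0044,"z":-0.04,"ax":0,"ay":0,"az":0,"grip":0.1},{"x":-0.04,"y":-0.0087,"z":-0.02,"ax":0,"ay":0,"az":0,"grip":0.1},{"x":-0.06,"y":-0.0131,"z":0,"ax":0,"ay":0,"az":0,"grip":0.1},{"x":-0.06,"y":-0.0131,"z":0,"ax":0,"ay":0,"az":0,"grip":0.1},{"x":-0.06,"y":-0.0131,"z":0,"ax":0,"ay":0,"az":0,"grip":0.1},{"x":-0.06,"y":-0.0131,"z":0,"ax":0,"ay":0,"az":0,"grip":0.1},{"x":-0.06,"y":-0.0131,"z":0,"ax":0,"ay":0,"az":0,"grip":0.1}]'; python3 go.py 399 -262 130
python3 -m pendant '[{"x":-0.06,"y":-0.0131,"z":0,"ax":0,"ay":0,"az":0,"grip":0.1},{"x":-0.06,"y":-0.0131,"z":0,"ax":0,"ay":0,"az":0,"grip":0.1},{"x":-0.06,"y":-0.0131,"z":0,"ax":0,"ay":0,"az":0,"grip":0.1},{"x":-0.06,"y":-0.0131,"z":0,"ax":0,"ay":0,"az":0,"grip":0.1},{"x":-0.06,"y":-0.0131,"z":0,"ax":0,"ay":0,"az":0,"grip":0.1},{"x":-0.06,"y":-0.0131,"z":0,"ax":0,"ay":0,"az":0,"grip":0.1},{"x":-0.06,"y":-0.0131,"z":0,"ax":0,"ay":0,"az":0,"grip":0.1},{"x":-0.06,"y":-0.0131,"z":0,"ax":0,"ay":0,"az":0,"grip":0.1},{"x":-0.06,"y":-0.0131,"z":0,"ax":0,"ay":0,"az":0,"grip":0.1},{"x":-0.06,"y":-0.0131,"z":0,"ax":0,"ay":0,"az":0,"grip":0.1},{"x":-0.06,"y":-0.0131,"z":0,"ax":0,"ay":0,"az":0,"grip":0.1},{"x":-0.06,"y":-0.0131,"z":0,"ax":0,"ay":0,"az":0,"grip":0.1}]'; python3 go.py 399 -262 130
```

```text
time: 6.37
eef_pos: [508.3, 237.2, 130.8]
ee_rot: [[-0.001, 1.0, 0.002], [1.0, 0.001, 0.001], [0.001, 0.002, -1.0]]
ft_force: [0.1, -0.1, -0.4]
grip_width: 21.9
grasp_force: 20.0
t 6.37 pos [508.3 237.2 130.8] shift units [-9.982e-01 -2.192e-01 -1.000e-04] y-angle 0.04 tilt z [ 0.0016  0.0013 -1.    ] grip 21.9 20.0 ft [ 0.1 -0.1 -0.4]
time: 7.37
eef_pos: [429.9, -123.1, 130.6]
ee_rot: [[-0.001, 1.0, 0.002], [1.0, 0.001, 0.001], [0.001, 0.002, -1.0]]
ft_force: [0.6, -0.5, -1.3]
grip_width: 21.8
grasp_force: 20.0
t 7.37 pos [ 429.9 -123.1  130.6] shift units [-0.2778 -0.062   0.0008] y-angle 0.03 tilt z [ 2.4e-03  7.0e-04 -1.0e+00] grip 21.8 20.0 ft [ 0.6 -0.5 -1.3]
```

```bash
python3 -m pendant '[{"x":-0.055,"y":-0.012,"z":0,"ax":0,"ay":0,"az":0,"grip":0.1},{"x":-0.055,"y":-0.012,"z":0,"ax":0,"ay":0,"az":0,"grip":0.1},{"x":-0.05,"y":-0.011,"z":0,"ax":0,"ay":0,"az":0,"grip":0.1},{"x":-0.045,"y":-0.01,"z":0,"ax":0,"ay":0,"az":0,"grip":0.1},{"x":-0.035,"y":-0.008,"z":0,"ax":0,"ay":0,"az":0,"grip":0.1},{"x":-0.025,"y":-0.0055,"z":0,"ax":0,"ay":0,"az":0,"grip":0.1},{"x":-0.014,"y":-0.003,"z":0.005,"ax":0,"ay":0,"az":0,"grip":0.1},{"x":0,"y":0,"z":0.015,"ax":0,"ay":0,"az":0,"grip":0.1},{"x":0,"y":0,"z":0.015,"ax":0,"ay":0,"az":0,"grip":0.1},{"x":0,"y":0,"z":0.005,"ax":0,"ay":0,"az":0,"grip":0.1},{"x":0,"y":0,"z":0,"ax":0,"ay":0,"az":0,"grip":0.1},{"x":0,"y":0,"z":0,"ax":0,"ay":0,"az":0,"grip":0.1}]'; python3 go.py 399 -262 85; python3 look.py 399 -262 90 33 nar2
```

```text
time: 8.37
eef_pos: [399.4, -260.2, 108.8]
ee_rot: [[-0.002, 1.0, -0.001], [1.0, 0.002, 0.001], [0.001, -0.001, -1.0]]
ft_force: [-0.3, -0.9, 0.6]
grip_width: 22.0
grasp_force: 20.0
t 8.37 pos [ 399.4 -260.2  108.8] shift units [-0.0037 -0.0007  0.0476] y-angle 0.13 tilt z [-1.e-03  7.e-04 -1.e+00] grip 22.0 20.0 ft [-0.3 -0.9  0.6]
top crop origin 333 172 scale 5.909090909090909
side crop origin 228 222 scale 5.909090909090909
```

View pics/nar2.png

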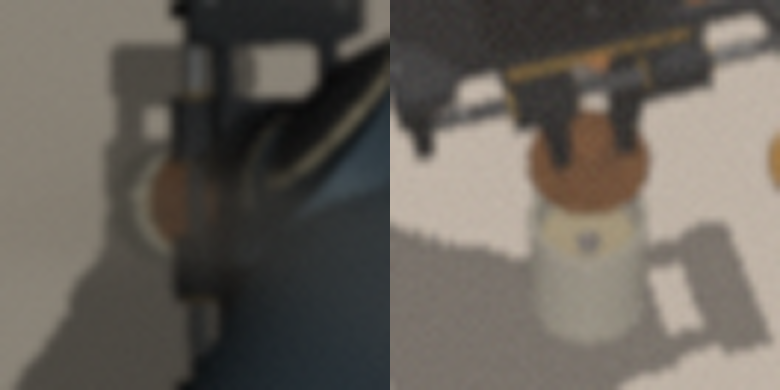

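```bash
python3 - <<'E'
from vis import *
def ext(P,o): 
    q=(proj("side",P)-o+.5)*5.909-.5; return q.min(0).round(1)+[390,0],q.max(0).round(1)+[390,0]
for z in(103,105,107): print(z,ext(np.r_[ring(399.2,-261,z+10,29),ring(399.2,-261,z+16,29)],[228,222]))
print(ext(np.r_[ring(399,-262,76,29)],[228,222]),ext(np.r_[ring(399,-262,0,29)],[228,222]))
E
python3 -m pendant '[{"x":-0.002,"y":0,"z":0.01,"ax":0,"ay":0,"az":0,"grip":0.1},{"x":0,"y":0,"z":0.012,"ax":0,"ay":0,"az":0,"grip":0.1},{"x":0,"y":0,"z":0.012,"ax":0,"ay":0,"az":0,"grip":0.1},{"x":0,"y":0,"z":0,"ax":0,"ay":0,"az":0,"grip":0.1},{"x":0,"y":0,"z":0,"ax":0,"ay":0,"az":0,"grip":0.1}]'; python3 go.py 399 -262 70
```

```text
103 (array([526.8, 110.6]), array([651.6, 221.3]))
105 (array([526.8, 108.1]), array([651.7, 218.9]))
107 (array([526.7, 105.6]), array([651.8, 216.4]))
(array([528.2, 164.9]), array([649.5, 267.3])) (array([530.2, 251. ]), array([645.7, 351.4]))
time: 8.88
eef_pos: [398.8, -261.9, 91.6]
ee_rot: [[-0.001, 1.0, -0.001], [1.0, 0.001, 0.0], [0.0, -0.001, -1.0]]
ft_force: [-0.7, -1.0, -0.6]
grip_width: 22.1
grasp_force: 20.0
t 8.88 pos [ 398.8 -261.9   91.6] shift units [-0.0001  0.0004  0.0432] y-angle 0.03 tilt z [-1.4e-03  5.0e-04 -1.0e+00] grip 22.1 20.0 ft [-0.7 -1.  -0.6]
```

```bash
python3 -m pendant '[{"x":0,"y":0,"z":0.006,"ax":0,"ay":0,"az":0,"grip":0.1},{"x":0,"y":0,"z":0.006,"ax":0,"ay":0,"az":0,"grip":0.1},{"x":0,"y":0,"z":0.006,"ax":0,"ay":0,"az":0,"grip":0.1},{"x":0,"y":0,"z":0.006,"ax":0,"ay":0,"az":0,"grip":0.1},{"x":0,"y":0,"z":0.006,"ax":0,"ay":0,"az":0,"grip":0.1},{"x":0,"y":0,"z":0.005,"ax":0,"ay":0,"az":0,"grip":0.1},{"x":0,"y":0,"z":0.004,"ax":0,"ay":0,"az":0,"grip":0.1},{"x":0,"y":0,"z":0,"ax":0,"ay":0,"az":0,"grip":0.1}]'; python3 go.py 399 -262 70
```

```text
time: 9.55
eef_pos: [399.0, -262.0, 72.3]
ee_rot: [[-0.001, 1.0, -0.001], [1.0, 0.001, 0.0], [0.0, -0.001, -1.0]]
ft_force: [-0.2, 0.6, -0.8]
grip_width: 22.0
grasp_force: 20.0
t 9.55 pos [ 399.  -262.    72.3] shift units [-0.0001 -0.0001  0.0045] y-angle 0.04 tilt z [-8.e-04  4.e-04 -1.e+00] grip 22.0 20.0 ft [-0.2  0.6 -0.8]
```

```bash
python3 -m pendant '[{"x":0,"y":0,"z":0.002,"ax":0,"ay":0,"az":0,"grip":0.1},{"x":0,"y":0,"z":0.002,"ax":0,"ay":0,"az":0,"grip":0.1},{"x":0,"y":0,"z":0,"ax":0,"ay":0,"az":0,"grip":0.1}]'; python3 go.py 399 -262 70;python3 -m pendant '[{"x":0,"y":0,"z":0.002,"ax":0,"ay":0,"az":0,"grip":0.1},{"x":0,"y":0,"z":0,"ax":0,"ay":0,"az":0,"grip":0.1}]'; python3 go.py 399 -262 70
```

```text
time: 9.8
eef_pos: [399.3, -262.1, 70.6]
ee_rot: [[-0.001, 1.0, -0.0], [1.0, 0.001, 0.0], [0.0, -0.0, -1.0]]
ft_force: [-0.0, -0.0, -0.6]
grip_width: 21.7
grasp_force: 20.0
t 9.8 pos [ 399.3 -262.1   70.6] shift units [ 0.0002 -0.0006  0.0012] y-angle 0.04 tilt z [-1.e-04  1.e-04 -1.e+00] grip 21.7 20.0 ft [-0.  -0.  -0.6]
time: 9.97
eef_pos: [399.6, -262.2, 70.2]
ee_rot: [[-0.001, 1.0, 0.0], [1.0, 0.001, 0.0], [0.0, 0.0, -1.0]]
ft_force: [-1.2, 0.4, 3.3]
grip_width: 21.9
grasp_force: 20.0
t 9.97 pos [ 399.6 -262.2   70.2] shift units [ 0.0004 -0.0012  0.0003] y-angle 0.05 tilt z [ 4.e-04  3.e-04 -1.e+00] grip 21.9 20.0 ft [-1.2  0.4  3.3]
```

```bash
python3 -m pendant '[{"x":0,"y":0,"z":0,"ax":0,"ay":0,"az":0,"grip":0.3},{"x":0,"y":0,"z":0,"ax":0,"ay":0,"az":0,"grip":0.5},{"x":0,"y":0,"z":0,"ax":0,"ay":0,"az":0,"grip":0.5},{"x":0,"y":0,"z":0,"ax":0,"ay":0,"az":0,"grip":0.5},{"x":0,"y":0,"z":-0.02,"ax":0,"ay":0,"az":0,"grip":0.5},{"x":0,"y":0,"z":-0.04,"ax":0,"ay":0,"az":0,"grip":0.5},{"x":0.02,"y":0.008,"z":-0.04,"ax":0,"ay":0,"az":0,"grip":0.5},{"x":0.04,"y":0.016,"z":-0.01,"ax":0,"ay":0,"az":0,"grip":0.5},{"x":0.06,"y":0.024,"z":0,"ax":0,"ay":0,"az":0,"grip":0.5},{"x":0.06,"y":0.024,"z":0,"ax":0,"ay":0,"az":0,"grip":0.5},{"x":0.055,"y":0.02,"z":0,"ax":0,"ay":0,"az":0,"grip":0.5},{"x":0.045,"y":0.018,"z":0,"ax":0,"ay":0,"az":0,"grip":0.5}]'; python3 go.py 467.3 -88 40
```

```text
time: 10.97
eef_pos: [455.0, -119.9, 125.5]
ee_rot: [[-0.002, 1.0, 0.001], [1.0, 0.002, 0.001], [0.001, 0.001, -1.0]]
ft_force: [0.6, -0.3, 0.6]
grip_width: 43.5
grasp_force: 0.0
t 10.97 pos [ 455.  -119.9  125.5] shift units [0.0636 0.0247 0.1711] y-angle 0.13 tilt z [ 1.e-03  6.e-04 -1.e+00] grip 43.5 0.0 ft [ 0.6 -0.3  0.6]
```

```bash
python3 -m pendant '[{"x":0.035,"y":0.013,"z":0.015,"ax":0,"ay":0,"az":0,"grip":0.5},{"x":0.02,"y":0.008,"z":0.03,"ax":0,"ay":0,"az":0,"grip":0.5},{"x":0.01,"y":0.004,"z":0.04,"ax":0,"ay":0,"az":0,"grip":0.5},{"x":0,"y":0,"z":0.04,"ax":0,"ay":0,"az":0,"grip":0.5},{"x":0,"y":0,"z":0.03,"ax":0,"ay":0,"az":0,"grip":0.5},{"x":0,"y":0,"z":0.015,"ax":0,"ay":0,"az":0,"grip":0.5},{"x":0,"y":0,"z":0,"ax":0,"ay":0,"az":0,"grip":0.5},{"x":0,"y":0,"z":0,"ax":0,"ay":0,"az":0,"grip":0.5},{"x":0,"y":0,"z":0,"ax":0,"ay":0,"az":0,"grip":0.5}]'; python3 go.py 467.3 -88 4; python3 look.py 399 -262 80 25 nar3
python3 - <<'E'
from vis import *
im=cv2.imread("pics/side_nar3.png")[:,:,::-1].copy()
print(fitlid("side",im,"narrow",[399,-262],66), fitlid("side",im,"wide",[467,-88],0))
E
```

```text
time: 11.72
eef_pos: [467.5, -89.9, 40.7]
ee_rot: [[-0.0, 1.0, 0.002], [1.0, 0.0, -0.0], [-0.0, 0.002, -1.0]]
ft_force: [-0.1, -0.4, 0.6]
grip_width: 43.6
grasp_force: 0.0
t 11.72 pos [467.5 -89.9  40.7] shift units [ 0.0038 -0.0006  0.0734] y-angle 0.02 tilt z [ 0.0019 -0.     -1.    ] grip 43.6 0.0 ft [-0.1 -0.4  0.6]
top crop origin 340 180 scale 7.8
side crop origin 236 232 scale 7.8
(array([ 399.23825499, -261.2768773 ]), np.float64(0.018147508548950312)) (array([468.13460423, -87.56310579]), np.float64(0.029268126532533512))
```

View pics/nar3.png

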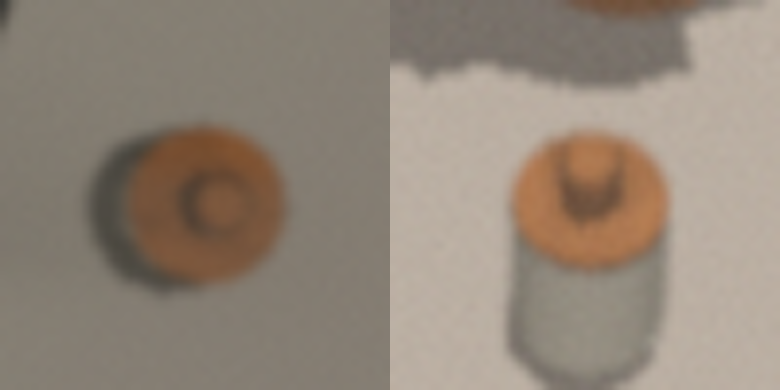

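Narrow lid is seated and matches the jar fit within 0.3 mm. Now the wide lid.

```bash
python3 -m pendant '[{"x":0.0032,"y":0,"z":0.01,"ax":0,"ay":0,"az":0,"grip":0.5},{"x":0,"y":0,"z":0.018,"ax":0,"ay":0,"az":0,"grip":0.5},{"x":0,"y":0,"z":0.018,"ax":0,"ay":0,"az":0,"grip":0.5},{"x":0,"y":0,"z":0.015,"ax":0,"ay":0,"az":0,"grip":0.5},{"x":0,"y":0,"z":0.01,"ax":0,"ay":0,"az":0,"grip":0.5},{"x":0,"y":0,"z":0,"ax":0,"ay":0,"az":0,"grip":0.5},{"x":0,"y":0,"z":0,"ax":0,"ay":0,"az":0,"grip":0.3},{"x":0,"y":0,"z":0,"ax":0,"ay":0,"az":0,"grip":0.1},{"x":0,"y":0,"z":0,"ax":0,"ay":0,"az":0,"grip":0.1},{"x":0,"y":0,"z":0,"ax":0,"ay":0,"az":0,"grip":0.1},{"x":0,"y":0,"z":0,"ax":0,"ay":0,"az":0,"grip":0.1},{"x":0,"y":0,"z":0,"ax":0,"ay":0,"az":0,"grip":0.1}]' 25; python3 go.py 685.2 -136.3 130
```

```text
time: 12.82
eef_pos: [467.1, -88.0, 4.5]
ee_rot: [[-0.001, 1.0, 0.001], [1.0, 0.001, 0.0], [0.0, 0.001, -1.0]]
ft_force: [-0.5, -0.1, 0.7]
grip_width: 21.6
grasp_force: 25.0
t 12.82 pos [467.1 -88.    4.5] shift units [-0.097   0.4363 -0.2506] y-angle 0.05 tilt z [ 9.e-04  0.e+00 -1.e+00] grip 21.6 25.0 ft [-0.5 -0.1  0.7]
```

```bash
python3 -m pendant '[{"x":0,"y":0,"z":-0.01,"ax":0,"ay":0,"az":0,"grip":0.1},{"x":0,"y":0,"z":-0.03,"ax":0,"ay":0,"az":0,"grip":0.1},{"x":0,"y":0,"z":-0.05,"ax":0,"ay":0,"az":0,"grip":0.1},{"x":0,"y":0,"z":-0.05,"ax":0,"ay":0,"az":0,"grip":0.1},{"x":0,"y":0,"z":-0.05,"ax":0,"ay":0,"az":0,"grip":0.1},{"x":-0.0045,"y":0.02,"z":-0.04,"ax":0,"ay":0,"az":0,"grip":0.1},{"x":-0.009,"y":0.04,"z":-0.02,"ax":0,"ay":0,"az":0,"grip":0.1},{"x":-0.0122,"y":0.055,"z":0,"ax":0,"ay":0,"az":0,"grip":0.1},{"x":-0.0122,"y":0.055,"z":0,"ax":0,"ay":0,"az":0,"grip":0.1},{"x":-0.0122,"y":0.055,"z":0,"ax":0,"ay":0,"az":0,"grip":0.1},{"x":-0.0122,"y":0.055,"z":0,"ax":0,"ay":0,"az":0,"grip":0.1},{"x":-0.0111,"y":0.05,"z":0,"ax":0,"ay":0,"az":0,"grip":0.1}]'; python3 go.py 685.2 -136.3 75;python3 -m pendant '[{"x":-0.01,"y":0.045,"z":0,"ax":0,"ay":0,"az":0,"grip":0.1},{"x":-0.0078,"y":0.035,"z":0,"ax":0,"ay":0,"az":0,"grip":0.1},{"x":-0.0045,"y":0.02,"z":0.01,"ax":0,"ay":0,"az":0,"grip":0.1},{"x":-0.001,"y":0.006,"z":0.025,"ax":0,"ay":0,"az":0,"grip":0.1},{"x":0,"y":0,"z":0.025,"ax":0,"ay":0,"az":0,"grip":0.1},{"x":0,"y":0,"z":0.025,"ax":0,"ay":0,"az":0,"grip":0.1},{"x":0,"y":0,"z":0.015,"ax":0,"ay":0,"az":0,"grip":0.1},{"x":0,"y":0,"z":0,"ax":0,"ay":0,"az":0,"grip":0.1},{"x":0,"y":0,"z":0,"ax":0,"ay":0,"az":0,"grip":0.1},{"x":0,"y":0,"z":0,"ax":0,"ay":0,"az":0,"grip":0.1}]'; python3 go.py 685.2 -136.3 55
```

```text
time: 13.82
eef_pos: [632.9, -124.6, 129.2]
ee_rot: [[-0.001, 1.0, -0.0], [1.0, 0.001, 0.0], [0.0, -0.0, -1.0]]
ft_force: [0.5, -0.4, -1.1]
grip_width: 21.7
grasp_force: 25.0
t 13.82 pos [ 632.9 -124.6  129.2] shift units [-0.0234  0.1047  0.1085] y-angle 0.06 tilt z [-3.e-04  1.e-04 -1.e+00] grip 21.7 25.0 ft [ 0.5 -0.4 -1.1]
time: 14.65
eef_pos: [684.8, -136.2, 79.7]
ee_rot: [[-0.001, 1.0, 0.001], [1.0, 0.001, 0.0], [0.0, 0.001, -1.0]]
ft_force: [-0.1, -0.7, 0.1]
grip_width: 21.8
grasp_force: 25.0
t 14.65 pos [ 684.8 -136.2   79.7] shift units [-0.0002  0.0008  0.0495] y-angle 0.04 tilt z [ 7.e-04  0.e+00 -1.e+00] grip 21.8 25.0 ft [-0.1 -0.7  0.1]
```

```bash
python3 -m pendant '[{"x":0,"y":0,"z":0.007,"ax":0,"ay":0,"az":0,"grip":0.1},{"x":0,"y":0,"z":0.007,"ax":0,"ay":0,"az":0,"grip":0.1},{"x":0,"y":0,"z":0.007,"ax":0,"ay":0,"az":0,"grip":0.1},{"x":0,"y":0,"z":0.007,"ax":0,"ay":0,"az":0,"grip":0.1},{"x":0,"y":0,"z":0.007,"ax":0,"ay":0,"az":0,"grip":0.1},{"x":0,"y":0,"z":0.006,"ax":0,"ay":0,"az":0,"grip":0.1},{"x":0,"y":0,"z":0.004,"ax":0,"ay":0,"az":0,"grip":0.1},{"x":0,"y":0,"z":0.002,"ax":0,"ay":0,"az":0,"grip":0.1},{"x":0,"y":0,"z":0,"ax":0,"ay":0,"az":0,"grip":0.1}]'; python3 go.py 685.2 -136.3 54; python3 -m pendant '[{"x":0,"y":0,"z":0.002,"ax":0,"ay":0,"az":0,"grip":0.1},{"x":0,"y":0,"z":0.002,"ax":0,"ay":0,"az":0,"grip":0.1},{"x":0,"y":0,"z":0,"ax":0,"ay":0,"az":0,"grip":0.1}]';python3 go.py 685.2 -136.3 54
```

```text
time: 15.4
eef_pos: [684.6, -136.1, 55.3]
ee_rot: [[-0.001, 1.0, -0.001], [1.0, 0.001, 0.0], [0.0, -0.001, -1.0]]
ft_force: [0.2, 0.5, -0.2]
grip_width: 21.7
grasp_force: 25.0
t 15.4 pos [ 684.6 -136.1   55.3] shift units [-0.0003  0.0012  0.0027] y-angle 0.04 tilt z [-5.e-04  1.e-04 -1.e+00] grip 21.7 25.0 ft [ 0.2  0.5 -0.2]
time: 15.65
eef_pos: [685.0, -136.3, 54.6]
ee_rot: [[-0.001, 1.0, 0.001], [1.0, 0.001, 0.0], [0.0, 0.001, -1.0]]
ft_force: [-1.1, 0.5, 2.8]
grip_width: 21.6
grasp_force: 25.0
t 15.65 pos [ 685.  -136.3   54.6] shift units [-0.0001  0.0004  0.0011] y-angle 0.04 tilt z [ 6.e-04  2.e-04 -1.e+00] grip 21.6 25.0 ft [-1.1  0.5  2.8]
```

```bash
python3 -m pendant '[{"x":0,"y":0,"z":0,"ax":0,"ay":0,"az":0,"grip":0.3},{"x":0,"y":0,"z":0,"ax":0,"ay":0,"az":0,"grip":0.5},{"x":0,"y":0,"z":0,"ax":0,"ay":0,"az":0,"grip":0.5},{"x":0,"y":0,"z":0,"ax":0,"ay":0,"az":0,"grip":0.5},{"x":0,"y":0,"z":-0.02,"ax":0,"ay":0,"az":0,"grip":0.5},{"x":0,"y":0,"z":-0.04,"ax":0,"ay":0,"az":0,"grip":0.5},{"x":0.015,"y":-0.014,"z":-0.04,"ax":0,"ay":0,"az":0,"grip":0.5},{"x":0.03,"y":-0.028,"z":-0.01,"ax":0,"ay":0,"az":0,"grip":0.5},{"x":0.045,"y":-0.042,"z":0,"ax":0,"ay":0,"az":0,"grip":0.5},{"x":0.05,"y":-0.047,"z":0,"ax":0,"ay":0,"az":0,"grip":0.5},{"x":0.05,"y":-0.047,"z":0,"ax":0,"ay":0,"az":0,"grip":0.5},{"x":0.05,"y":-0.047,"z":0,"ax":0,"ay":0,"az":0,"grip":0.5}]'; python3 go.py 447.4 118.1 40;  python3 -m pendant '[{"x":0.05,"y":-0.047,"z":0,"ax":0,"ay":0,"az":0,"grip":0.5},{"x":0.05,"y":-0.047,"z":0,"ax":0,"ay":0,"az":0,"grip":0.5},{"x":0.045,"y":-0.042,"z":0,"ax":0,"ay":0,"az":0,"grip":0.5},{"x":0.04,"y":-0.037,"z":0,"ax":0,"ay":0,"az":0,"grip":0.5},{"x":0.035,"y":-0.033,"z":0.02,"ax":0,"ay":0,"az":0,"grip":0.5},{"x":0.025,"y":-0.023,"z":0.02,"ax":0,"ay":0,"az":0,"grip":0.5},{"x":0.015,"y":-0.014,"z":0.02,"ax":0,"ay":0,"az":0,"grip":0.5},{"x":0.009,"y":-0.008,"z":0,"ax":0,"ay":0,"az":-0.05,"grip":0.5},{"x":0,"y":0,"z":0,"ax":0,"ay":0,"az":-0.06,"grip":0.5},{"x":0,"y":0,"z":0,"ax":0,"ay":0,"az":-0.06,"grip":0.5},{"x":0,"y":0,"z":0,"ax":0,"ay":0,"az":-0.06,"grip":0.5},{"x":0,"y":0,"z":0,"ax":0,"ay":0,"az":-0.06,"grip":0.5}]'; python3 go.py 447.4 118.1 40
```

```text
time: 16.65
eef_pos: [571.3, -15.3, 109.4]
ee_rot: [[-0.0, 1.0, 0.001], [1.0, 0.0, 0.0], [0.0, 0.001, -1.0]]
ft_force: [-0.2, 0.3, 0.9]
grip_width: 43.7
grasp_force: 0.0
t 16.65 pos [571.3 -15.3 109.4] shift units [ 0.2669 -0.2479  0.1387] y-angle 0.01 tilt z [ 1.e-03  4.e-04 -1.e+00] grip 43.7 0.0 ft [-0.2  0.3  0.9]
time: 17.65
eef_pos: [447.0, 118.3, 79.5]
ee_rot: [[-0.445, 0.896, 0.001], [0.896, 0.445, 0.001], [0.0, 0.001, -1.0]]
ft_force: [0.1, 0.6, -0.3]
grip_width: 43.6
grasp_force: 0.0
t 17.65 pos [447.  118.3  79.5] shift units [-0.0007  0.0004  0.0789] y-angle 26.4 tilt z [ 1.1e-03  6.0e-04 -1.0e+00] grip 43.6 0.0 ft [ 0.1  0.6 -0.3]
```

```bash
python3 -m pendant '[{"x":0,"y":0,"z":0.015,"ax":0,"ay":0,"az":-0.003,"grip":0.5},{"x":0,"y":0,"z":0.03,"ax":0,"ay":0,"az":0,"grip":0.5},{"x":0,"y":0,"z":0.035,"ax":0,"ay":0,"az":0,"grip":0.5},{"x":0,"y":0,"z":0.03,"ax":0,"ay":0,"az":0,"grip":0.5},{"x":0,"y":0,"z":0.02,"ax":0,"ay":0,"az":0,"grip":0.5},{"x":0,"y":0,"z":0.01,"ax":0,"ay":0,"az":0,"grip":0.5},{"x":0,"y":0,"z":0,"ax":0,"ay":0,"az":0,"grip":0.5},{"x":0,"y":0,"z":0,"ax":0,"ay":0,"az":0,"grip":0.5}]'; python3 go.py 447.4 118.1 4; python3 look.py 685 -136 60 30 wid1
python3 - <<'E'
from vis import *
for n in CM:
    im=cv2.imread(f"pics/{n}_wid1.png")[:,:,::-1].copy()
    print(n,fitlid(n,im,"wide",[685,-136],50), [(h,round(fitlid(n,im,"wide",[685,-136],h)[1],4)) for h in(44,56,60)])
E
```

```text
time: 18.32
eef_pos: [446.9, 118.1, 8.9]
ee_rot: [[-0.444, 0.896, 0.0], [0.896, 0.444, 0.0], [-0.0, 0.0, -1.0]]
ft_force: [0.7, 0.5, 0.4]
grip_width: 43.7
grasp_force: 0.0
t 18.32 pos [446.9 118.1   8.9] shift units [-0.0005  0.0009  0.0097] y-angle 26.37 tilt z [ 3.e-04  0.e+00 -1.e+00] grip 43.7 0.0 ft [0.7 0.5 0.4]
top crop origin 289 78 scale 6.5
side crop origin 305 177 scale 6.5
top (array([ 682.83985391, -136.92142753]), np.float64(0.02288477954587286)) [(44, np.float64(0.0212)), (56, np.float64(0.0254)), (60, np.float64(0.0272))]
side (array([ 684.98837879, -134.8439524 ]), np.float64(0.029548378186262637)) [(44, np.float64(0.0256)), (56, np.float64(0.033)), (60, np.float64(0.0361))]
```

```bash
python3 -m pendant '[{"x":0,"y":0.001,"z":0.006,"ax":0,"ay":0,"az":-0.003,"grip":0.5},{"x":0,"y":0,"z":0.003,"ax":0,"ay":0,"az":0,"grip":0.5},{"x":0,"y":0,"z":0,"ax":0,"ay":0,"az":0,"grip":0.3},{"x":0,"y":0,"z":0,"ax":0,"ay":0,"az":0,"grip":0.1},{"x":0,"y":0,"z":0,"ax":0,"ay":0,"az":0,"grip":0.1},{"x":0,"y":0,"z":0,"ax":0,"ay":0,"az":0,"grip":0.1},{"x":0,"y":0,"z":0,"ax":0,"ay":0,"az":0,"grip":0.1},{"x":0,"y":0,"z":0,"ax":0,"ay":0,"az":0,"grip":0.1}]' 25; python3 go.py 447.4 118.1 150
```

```text
time: 19.08
eef_pos: [447.1, 118.4, 4.3]
ee_rot: [[-0.449, 0.894, 0.0], [0.894, 0.449, 0.0], [0.0, 0.0, -1.0]]
ft_force: [0.3, -0.7, -0.2]
grip_width: 21.6
grasp_force: 25.0
t 19.08 pos [447.1 118.4   4.3] shift units [-0.0008  0.0003 -0.2914] y-angle 26.68 tilt z [ 3.e-04  2.e-04 -1.e+00] grip 21.6 25.0 ft [ 0.3 -0.7 -0.2]
```

View pics/wid1.png

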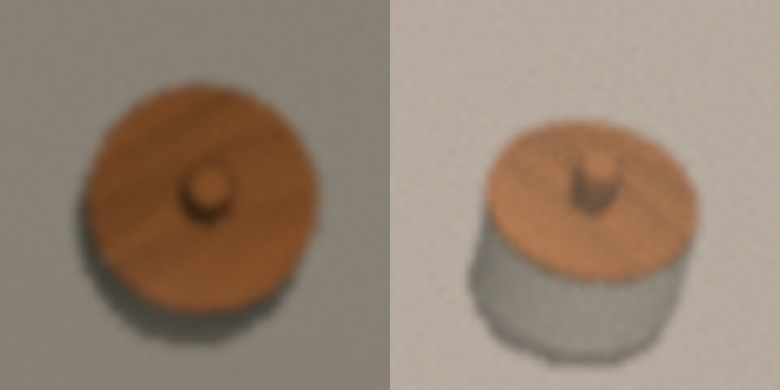

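```bash
python3 -m pendant '[{"x":0,"y":0,"z":-0.01,"ax":0,"ay":0,"az":0,"grip":0.1},{"x":0,"y":0,"z":-0.03,"ax":0,"ay":0,"az":0,"grip":0.1},{"x":0,"y":0,"z":-0.05,"ax":0,"ay":0,"az":-0.03,"grip":0.1},{"x":0,"y":0,"z":-0.05,"ax":0,"ay":0,"az":-0.05,"grip":0.1},{"x":0,"y":0,"z":-0.05,"ax":0,"ay":0,"az":-0.06,"grip":0.1},{"x":0,"y":0,"z":-0.05,"ax":0,"ay":0,"az":-0.06,"grip":0.1},{"x":0,"y":0,"z":-0.03,"ax":0,"ay":0,"az":-0.06,"grip":0.1},{"x":0,"y":0,"z":-0.01,"ax":0,"ay":0,"az":-0.06,"grip":0.1},{"x":0,"y":0,"z":0,"ax":0,"ay":0,"az":-0.04,"grip":0.1},{"x":0,"y":0,"z":0,"ax":0,"ay":0,"az":-0.021,"grip":0.1},{"x":0,"y":0,"z":0,"ax":0,"ay":0,"az":0,"grip":0.1},{"x":0,"y":0,"z":0,"ax":0,"ay":0,"az":0,"grip":0.1}]'; python3 go.py 563.5 -402.3 145
```

```text
time: 20.08
eef_pos: [446.8, 118.2, 144.4]
ee_rot: [[-0.874, 0.486, -0.0], [0.486, 0.874, 0.0], [0.0, 0.0, -1.0]]
ft_force: [0.4, 0.1, -0.8]
grip_width: 21.8
grasp_force: 25.0
t 20.08 pos [446.8 118.2 144.4] shift units [-0.7102 -0.7961 -0.0014] y-angle 60.9 tilt z [-1.e-04  1.e-04 -1.e+00] grip 21.8 25.0 ft [ 0.4  0.1 -0.8]
```

```bash
python3 -m pendant '[{"x":-0.0142,"y":-0.0159,"z":0,"ax":0,"ay":0,"az":0,"grip":0.1},{"x":-0.0284,"y":-0.0318,"z":0,"ax":0,"ay":0,"az":0,"grip":0.1},{"x":-0.0426,"y":-0.0478,"z":0,"ax":0,"ay":0,"az":0,"grip":0.1},{"x":-0.0426,"y":-0.0478,"z":0,"ax":0,"ay":0,"az":0,"grip":0.1},{"x":-0.0426,"y":-0.0478,"z":0,"ax":0,"ay":0,"az":0,"grip":0.1},{"x":-0.0426,"y":-0.0478,"z":0,"ax":0,"ay":0,"az":0,"grip":0.1},{"x":-0.0426,"y":-0.0478,"z":0,"ax":0,"ay":0,"az":0,"grip":0.1},{"x":-0.0426,"y":-0.0478,"z":0,"ax":0,"ay":0,"az":0,"grip":0.1},{"x":-0.0426,"y":-0.0478,"z":0,"ax":0,"ay":0,"az":0,"grip":0.1},{"x":-0.0426,"y":-0.0478,"z":0,"ax":0,"ay":0,"az":0,"grip":0.1},{"x":-0.0426,"y":-0.0478,"z":0,"ax":0,"ay":0,"az":0,"grip":0.1},{"x":-0.0426,"y":-0.0478,"z":0,"ax":0,"ay":0,"az":0,"grip":0.1}]'; python3 go.py 563.5 -402.3 145;python3 -m pendant '[{"x":-0.0426,"y":-0.0478,"z":0,"ax":0,"ay":0,"az":0,"grip":0.1},{"x":-0.0426,"y":-0.0478,"z":0,"ax":0,"ay":0,"az":0,"grip":0.1},{"x":-0.039,"y":-0.0438,"z":0,"ax":0,"ay":0,"az":0,"grip":0.1},{"x":-0.0355,"y":-0.0398,"z":0,"ax":0,"ay":0,"az":0,"grip":0.1},{"x":-0.0284,"y":-0.0318,"z":0,"ax":0,"ay":0,"az":0,"grip":0.1},{"x":-0.0213,"y":-0.0239,"z":0,"ax":0,"ay":0,"az":0,"grip":0.1},{"x":-0.0142,"y":-0.0159,"z":0.01,"ax":0,"ay":0,"az":0,"grip":0.1},{"x":-0.0107,"y":-0.0119,"z":0.02,"ax":0,"ay":0,"az":0,"grip":0.1},{"x":-0.0071,"y":-0.008,"z":0.025,"ax":0,"ay":0,"az":0,"grip":0.1},{"x":0,"y":0,"z":0.025,"ax":0,"ay":0,"az":0,"grip":0.1},{"x":0,"y":0,"z":0.02,"ax":0,"ay":0,"az":0,"grip":0.1},{"x":0,"y":0,"z":0,"ax":0,"ay":0,"az":0,"grip":0.1}]'; python3 go.py 563.5 -402.3 60
```

```text
time: 21.08
eef_pos: [523.8, -227.6, 144.0]
ee_rot: [[-0.874, 0.486, -0.001], [0.486, 0.874, -0.0], [0.0, -0.001, -1.0]]
ft_force: [0.1, 0.1, -0.4]
grip_width: 21.7
grasp_force: 25.0
t 21.08 pos [ 523.8 -227.6  144. ] shift units [-0.2392 -0.2667 -0.0019] y-angle 60.9 tilt z [-7.e-04 -2.e-04 -1.e+00] grip 21.7 25.0 ft [ 0.1  0.1 -0.4]
time: 22.08
eef_pos: [562.6, -399.2, 90.3]
ee_rot: [[-0.875, 0.484, -0.005], [0.484, 0.875, 0.004], [0.007, 0.001, -1.0]]
ft_force: [0.1, -0.1, -0.8]
grip_width: 21.6
grasp_force: 25.0
t 22.08 pos [ 562.6 -399.2   90.3] shift units [-0.005  -0.0046  0.0605] y-angle 61.04 tilt z [-0.0053  0.0044 -1.    ] grip 21.6 25.0 ft [ 0.1 -0.1 -0.8]
```

```bash
python3 -m pendant '[{"x":0,"y":0,"z":0,"ax":0,"ay":0,"az":0,"grip":0.1},{"x":0,"y":0,"z":0,"ax":0,"ay":0,"az":0,"grip":0.1},{"x":0,"y":0,"z":0,"ax":0,"ay":0,"az":0,"grip":0.1},{"x":0,"y":0,"z":0,"ax":0,"ay":0,"az":0,"grip":0.1},{"x":0,"y":0,"z":0,"ax":0,"ay":0,"az":0,"grip":0.1}]'; python3 go.py 563.5 -402.3 60;  python3 go.py 563.5 -402.3 60; python3 look.py 563 -402 80 30 sq1
```

```text
time: 22.5
eef_pos: [564.6, -402.2, 94.9]
ee_rot: [[-0.874, 0.485, 0.001], [0.485, 0.874, -0.0], [-0.001, 0.0, -1.0]]
ft_force: [0.4, 0.3, -0.4]
grip_width: 21.7
grasp_force: 25.0
t 22.5 pos [ 564.6 -402.2   94.9] shift units [ 0.0018 -0.0013  0.0699] y-angle 60.98 tilt z [ 1.1e-03 -5.0e-04 -1.0e+00] grip 21.7 25.0 ft [ 0.4  0.3 -0.4]
t 22.5 pos [ 564.6 -402.2   94.9] shift units [ 0.0018 -0.0013  0.0699] y-angle 60.98 tilt z [ 1.1e-03 -5.0e-04 -1.0e+00] grip 21.7 25.0 ft [ 0.4  0.3 -0.4]
top crop origin 383 117 scale 6.5
side crop origin 305 255 scale 6.5
```

View pics/sq1.png

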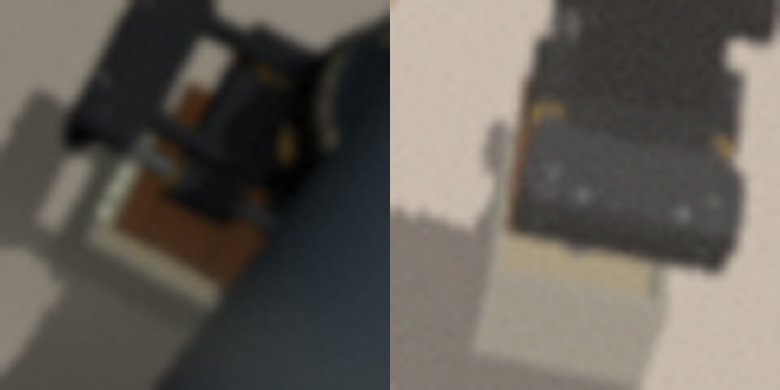

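```bash
python3 -m pendant '[{"x":0.001,"y":-0.001,"z":0.008,"ax":0,"ay":0,"az":0,"grip":0.1},{"x":0,"y":0,"z":0.01,"ax":0,"ay":0,"az":0,"grip":0.1},{"x":0,"y":0,"z":0.01,"ax":0,"ay":0,"az":0,"grip":0.1},{"x":0,"y":0,"z":0.007,"ax":0,"ay":0,"az":0,"grip":0.1},{"x":0,"y":0,"z":0.007,"ax":0,"ay":0,"az":0,"grip":0.1},{"x":0,"y":0,"z":0.007,"ax":0,"ay":0,"az":0,"grip":0.1},{"x":0,"y":0,"z":0.007,"ax":0,"ay":0,"az":0,"grip":0.1},{"x":0,"y":0,"z":0.005,"ax":0,"ay":0,"az":0,"grip":0.1},{"x":0,"y":0,"z":0.004,"ax":0,"ay":0,"az":0,"grip":0.1},{"x":0,"y":0,"z":0.002,"ax":0,"ay":0,"az":0,"grip":0.1},{"x":0,"y":0,"z":0,"ax":0,"ay":0,"az":0,"grip":0.1}]'; python3 go.py 563.5 -402.3 60
```

```text
time: 23.52
eef_pos: [563.5, -402.3, 60.6]
ee_rot: [[-0.874, 0.485, -0.0], [0.485, 0.874, 0.0], [0.0, 0.0, -1.0]]
ft_force: [-0.0, 0.0, -0.6]
grip_width: 21.6
grasp_force: 25.0
t 23.52 pos [ 563.5 -402.3   60.6] shift units [ 0.     -0.      0.0013] y-angle 60.97 tilt z [-0.e+00  1.e-04 -1.e+00] grip 21.6 25.0 ft [-0.   0.  -0.6]
```

```bash
python3 -m pendant '[{"x":0,"y":0,"z":0.0015,"ax":0,"ay":0,"az":0,"grip":0.1},{"x":0,"y":0,"z":0.0015,"ax":0,"ay":0,"az":0,"grip":0.1},{"x":0,"y":0,"z":0,"ax":0,"ay":0,"az":0,"grip":0.1}]'; python3 go.py 371.5 276.2 60
```

```text
time: 23.77
eef_pos: [563.7, -402.4, 60.4]
ee_rot: [[-0.874, 0.485, 0.001], [0.485, 0.874, -0.0], [-0.001, 0.0, -1.0]]
ft_force: [-1.1, 1.1, 4.2]
grip_width: 21.8
grasp_force: 25.0
t 23.77 pos [ 563.7 -402.4   60.4] shift units [9.9470e-01 1.0002e+00 4.0000e-04] y-angle 60.97 tilt z [ 8.e-04 -0.e+00 -1.e+00] grip 21.8 25.0 ft [-1.1  1.1  4.2]
```

```bash
python3 -m pendant '[{"x":0,"y":0,"z":0,"ax":0,"ay":0,"az":0,"grip":0.3},{"x":0,"y":0,"z":0,"ax":0,"ay":0,"az":0,"grip":0.5},{"x":0,"y":0,"z":0,"ax":0,"ay":0,"az":0,"grip":0.5},{"x":0,"y":0,"z":0,"ax":0,"ay":0,"az":0,"grip":0.5},{"x":0,"y":0,"z":-0.02,"ax":0,"ay":0,"az":0,"grip":0.5},{"x":0,"y":0,"z":-0.04,"ax":0,"ay":0,"az":0,"grip":0.5},{"x":0,"y":0,"z":-0.05,"ax":0,"ay":0,"az":0,"grip":0.5},{"x":0,"y":0,"z":-0.03,"ax":0,"ay":0,"az":0,"grip":0.5},{"x":0.02,"y":0.02,"z":0,"ax":0,"ay":0,"az":0,"grip":0.5},{"x":0.035,"y":0.035,"z":0,"ax":0,"ay":0,"az":0,"grip":0.5},{"x":0.045,"y":0.045,"z":0,"ax":0,"ay":0,"az":0,"grip":0.5},{"x":0.045,"y":0.045,"z":0,"ax":0,"ay":0,"az":0,"grip":0.5}]'; python3 go.py 371.5 276.2 60; python3 -m pendant '[{"x":0.048,"y":0.048,"z":0,"ax":0,"ay":0,"az":0,"grip":0.5},{"x":0.048,"y":0.048,"z":0,"ax":0,"ay":0,"az":0,"grip":0.5},{"x":0.048,"y":0.048,"z":0,"ax":0,"ay":0,"az":0,"grip":0.5},{"x":0.048,"y":0.048,"z":0,"ax":0,"ay":0,"az":0,"grip":0.5},{"x":0.048,"y":0.048,"z":0,"ax":0,"ay":0,"az":0,"grip":0.5},{"x":0.048,"y":0.048,"z":0,"ax":0,"ay":0,"az":0,"grip":0.5},{"x":0.048,"y":0.048,"z":0,"ax":0,"ay":0,"az":0,"grip":0.5},{"x":0.048,"y":0.048,"z":0,"ax":0,"ay":0,"az":0,"grip":0.5},{"x":0.048,"y":0.048,"z":0,"ax":0,"ay":0,"az":0,"grip":0.5},{"x":0.048,"y":0.048,"z":0,"ax":0,"ay":0,"az":0,"grip":0.5},{"x":0.048,"y":0.048,"z":0,"ax":0,"ay":0,"az":0,"grip":0.5},{"x":0.048,"y":0.048,"z":0,"ax":0,"ay":0,"az":0,"grip":0.5}]'; python3 go.py 371.5 276.2 60
```

```text
time: 24.77
eef_pos: [534.9, -303.4, 129.9]
ee_rot: [[-0.874, 0.487, 0.001], [0.487, 0.874, -0.001], [-0.001, -0.0, -1.0]]
ft_force: [0.9, 0.5, 0.2]
grip_width: 43.8
grasp_force: 0.0
t 24.77 pos [ 534.9 -303.4  129.9] shift units [0.8496 0.8537 0.1389] y-angle 60.89 tilt z [ 8.e-04 -6.e-04 -1.e+00] grip 43.8 0.0 ft [0.9 0.5 0.2]
time: 25.77
eef_pos: [423.0, 89.3, 130.1]
ee_rot: [[-0.874, 0.486, 0.002], [0.486, 0.874, 0.001], [-0.001, 0.001, -1.0]]
ft_force: [1.4, -0.5, 0.1]
grip_width: 43.7
grasp_force: 0.0
t 25.77 pos [423.   89.3 130.1] shift units [0.2716 0.2766 0.1404] y-angle 60.95 tilt z [ 1.6e-03  8.0e-04 -1.0e+00] grip 43.7 0.0 ft [ 1.4 -0.5  0.1]
```

```bash
python3 -m pendant '[{"x":0.048,"y":0.048,"z":0,"ax":0,"ay":0,"az":0,"grip":0.5},{"x":0.045,"y":0.046,"z":0,"ax":0,"ay":0,"az":0,"grip":0.5},{"x":0.042,"y":0.043,"z":0,"ax":0,"ay":0,"az":0,"grip":0.5},{"x":0.038,"y":0.039,"z":0,"ax":0,"ay":0,"az":0,"grip":0.5},{"x":0.032,"y":0.033,"z":0.01,"ax":0,"ay":0,"az":0,"grip":0.5},{"x":0.026,"y":0.027,"z":0.03,"ax":0,"ay":0,"az":0,"grip":0.5},{"x":0.02,"y":0.021,"z":0.04,"ax":0,"ay":0,"az":0,"grip":0.5},{"x":0.013,"y":0.013,"z":0.04,"ax":0,"ay":0,"az":0,"grip":0.5},{"x":0.007,"y":0.008,"z":0.02,"ax":0,"ay":0,"az":0,"grip":0.5},{"x":0,"y":0,"z":0,"ax":0,"ay":0,"az":0,"grip":0.5},{"x":0,"y":0,"z":0,"ax":0,"ay":0,"az":0,"grip":0.5},{"x":0,"y":0,"z":0,"ax":0,"ay":0,"az":0,"grip":0.5}]'; python3 go.py 371.5 276.2 4; python3 look.py 563 -402 60 30 sq2
python3 - <<'E'
from vis import *
for n in CM:
    im=cv2.imread(f"pics/{n}_sq2.png")[:,:,::-1].copy(); print(n,fitlid(n,im,"square",[563,-402,61],56))
E
```

```text
time: 26.77
eef_pos: [373.2, 274.8, 60.2]
ee_rot: [[-0.874, 0.486, 0.001], [0.486, 0.874, 0.001], [-0.001, 0.001, -1.0]]
ft_force: [0.2, -1.0, 0.3]
grip_width: 43.5
grasp_force: 0.0
t 26.77 pos [373.2 274.8  60.2] shift units [0.0044 0.0006 0.1124] y-angle 60.89 tilt z [ 1.4e-03  8.0e-04 -1.0e+00] grip 43.5 0.0 ft [ 0.2 -1.   0.3]
top crop origin 381 118 scale 6.5
side crop origin 304 259 scale 6.5
top (array([ 563.11280404, -403.58591771,   60.10913063]), np.float64(0.03365318827194217))
side (array([ 564.3858203 , -401.90404897,   60.52448615]), np.float64(0.02785457705426758))
```

View pics/sq2.png

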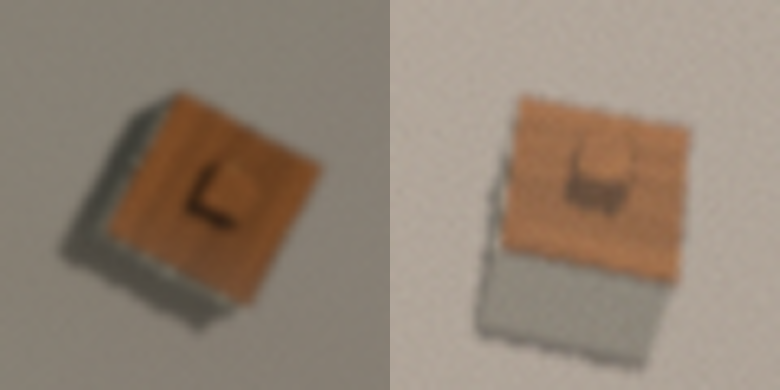

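Square lid sits level on its jar, matching the jar fit within 1 mm. Now the medium lid.

```bash
python3 -m pendant '[{"x":0.003,"y":0.001,"z":0.01,"ax":0,"ay":0,"az":0,"grip":0.5},{"x":0,"y":0,"z":0.025,"ax":0,"ay":0,"az":0,"grip":0.5},{"x":0,"y":0,"z":0.03,"ax":0,"ay":0,"az":0,"grip":0.5},{"x":0,"y":0,"z":0.02,"ax":0,"ay":0,"az":0,"grip":0.5},{"x":0,"y":0,"z":0.015,"ax":0,"ay":0,"az":0,"grip":0.5},{"x":0,"y":0,"z":0,"ax":0,"ay":0,"az":0,"grip":0.5},{"x":0,"y":0,"z":0,"ax":0,"ay":0,"az":0,"grip":0.5},{"x":0,"y":0,"z":0,"ax":0,"ay":0,"az":0,"grip":0.5}]'; python3 go.py 371.5 276.2 4
```

```text
time: 27.53
eef_pos: [371.5, 276.6, 9.6]
ee_rot: [[-0.874, 0.485, 0.001], [0.485, 0.874, 0.001], [-0.0, 0.001, -1.0]]
ft_force: [0.2, 0.1, 0.5]
grip_width: 43.1
grasp_force: 0.0
t 27.53 pos [371.5 276.6   9.6] shift units [-0.0003 -0.0007  0.0113] y-angle 60.96 tilt z [ 6.e-04  7.e-04 -1.e+00] grip 43.1 0.0 ft [0.2 0.1 0.5]
```

```bash
python3 -m pendant '[{"x":0,"y":-0.001,"z":0.006,"ax":0,"ay":0,"az":0,"grip":0.5},{"x":0,"y":0,"z":0.005,"ax":0,"ay":0,"az":0,"grip":0.5},{"x":0,"y":0,"z":0,"ax":0,"ay":0,"az":0,"grip":0.3},{"x":0,"y":0,"z":0,"ax":0,"ay":0,"az":0,"grip":0.1},{"x":0,"y":0,"z":0,"ax":0,"ay":0,"az":0,"grip":0.1},{"x":0,"y":0,"z":0,"ax":0,"ay":0,"az":0,"grip":0.1},{"x":0,"y":0,"z":0,"ax":0,"ay":0,"az":0,"grip":0.1},{"x":0,"y":0,"z":0,"ax":0,"ay":0,"az":0,"grip":0.1}]' 25; python3 go.py 664.4 166.9 130
```

```text
time: 28.2
eef_pos: [371.0, 276.1, 3.9]
ee_rot: [[-0.874, 0.485, 0.0], [0.485, 0.874, 0.0], [-0.0, 0.001, -1.0]]
ft_force: [-0.3, 0.3, -0.3]
grip_width: 21.9
grasp_force: 25.0
t 28.2 pos [371.  276.1   3.9] shift units [-0.6191  0.0938 -0.2522] y-angle 60.98 tilt z [ 3.e-04  4.e-04 -1.e+00] grip 21.9 25.0 ft [-0.3  0.3 -0.3]
```

```bash
python3 -m pendant '[{"x":0,"y":0,"z":-0.01,"ax":0,"ay":0,"az":0,"grip":0.1},{"x":0,"y":0,"z":-0.03,"ax":0,"ay":0,"az":0,"grip":0.1},{"x":0,"y":0,"z":-0.05,"ax":0,"ay":0,"az":0,"grip":0.1},{"x":0,"y":0,"z":-0.05,"ax":0,"ay":0,"az":0,"grip":0.1},{"x":0,"y":0,"z":-0.05,"ax":0,"ay":0,"az":0,"grip":0.1},{"x":-0.02,"y":0.003,"z":-0.04,"ax":0,"ay":0,"az":0,"grip":0.1},{"x":-0.04,"y":0.006,"z":-0.02,"ax":0,"ay":0,"az":0,"grip":0.1},{"x":-0.06,"y":0.009,"z":0,"ax":0,"ay":0,"az":0,"grip":0.1},{"x":-0.06,"y":0.009,"z":0,"ax":0,"ay":0,"az":0,"grip":0.1},{"x":-0.06,"y":0.009,"z":0,"ax":0,"ay":0,"az":0,"grip":0.1},{"x":-0.06,"y":0.009,"z":0,"ax":0,"ay":0,"az":0,"grip":0.1},{"x":-0.06,"y":0.009,"z":0,"ax":0,"ay":0,"az":0,"grip":0.1}]'; python3 go.py 664.4 166.9 90; python3 -m pendant '[{"x":-0.058,"y":0.009,"z":0,"ax":0,"ay":0,"az":0,"grip":0.1},{"x":-0.055,"y":0.008,"z":0,"ax":0,"ay":0,"az":0,"grip":0.1},{"x":-0.05,"y":0.008,"z":0,"ax":0,"ay":0,"az":0,"grip":0.1},{"x":-0.04,"y":0.006,"z":0,"ax":0,"ay":0,"az":0,"grip":0.1},{"x":-0.03,"y":0.005,"z":0,"ax":0,"ay":0,"az":0,"grip":0.1},{"x":-0.018,"y":0.003,"z":0.01,"ax":0,"ay":0,"az":0,"grip":0.1},{"x":-0.008,"y":0.001,"z":0.025,"ax":0,"ay":0,"az":0,"grip":0.1},{"x":0,"y":0,"z":0.025,"ax":0,"ay":0,"az":0,"grip":0.1},{"x":0,"y":0,"z":0.015,"ax":0,"ay":0,"az":0,"grip":0.1},{"x":0,"y":0,"z":0,"ax":0,"ay":0,"az":0,"grip":0.1},{"x":0,"y":0,"z":0,"ax":0,"ay":0,"az":0,"grip":0.1},{"x":0,"y":0,"z":0,"ax":0,"ay":0,"az":0,"grip":0.1}]'; python3 go.py 664.4 166.9 66
```

```text
time: 29.2
eef_pos: [542.3, 211.4, 129.0]
ee_rot: [[-0.874, 0.485, -0.0], [0.485, 0.874, 0.0], [0.0, -0.0, -1.0]]
ft_force: [-0.0, 0.8, -0.7]
grip_width: 21.7
grasp_force: 25.0
t 29.2 pos [542.3 211.4 129. ] shift units [-0.2567  0.0407  0.0779] y-angle 60.98 tilt z [-4.e-04  0.e+00 -1.e+00] grip 21.7 25.0 ft [-0.   0.8 -0.7]
time: 30.2
eef_pos: [663.9, 167.6, 91.4]
ee_rot: [[-0.875, 0.484, -0.0], [0.484, 0.875, 0.0], [0.0, 0.0, -1.0]]
ft_force: [-0.4, -0.1, -0.1]
grip_width: 21.4
grasp_force: 25.0
t 30.2 pos [663.9 167.6  91.4] shift units [-0.0015 -0.0007  0.0508] y-angle 61.02 tilt z [-0.e+00  4.e-04 -1.e+00] grip 21.4 25.0 ft [-0.4 -0.1 -0.1]
```

```bash
python3 -m pendant '[{"x":-0.001,"y":-0.0005,"z":0.007,"ax":0,"ay":0,"az":0,"grip":0.1},{"x":0,"y":0,"z":0.007,"ax":0,"ay":0,"az":0,"grip":0.1},{"x":0,"y":0,"z":0.007,"ax":0,"ay":0,"az":0,"grip":0.1},{"x":0,"y":0,"z":0.007,"ax":0,"ay":0,"az":0,"grip":0.1},{"x":0,"y":0,"z":0.007,"ax":0,"ay":0,"az":0,"grip":0.1},{"x":0,"y":0,"z":0.006,"ax":0,"ay":0,"az":0,"grip":0.1},{"x":0,"y":0,"z":0.004,"ax":0,"ay":0,"az":0,"grip":0.1},{"x":0,"y":0,"z":0.002,"ax":0,"ay":0,"az":0,"grip":0.1},{"x":0,"y":0,"z":0,"ax":0,"ay":0,"az":0,"grip":0.1}]'; python3 go.py 664.4 166.9 66; python3 -m pendant '[{"x":0,"y":0,"z":0.002,"ax":0,"ay":0,"az":0,"grip":0.1},{"x":0,"y":0,"z":0.002,"ax":0,"ay":0,"az":0,"grip":0.1},{"x":0,"y":0,"z":0,"ax":0,"ay":0,"az":0,"grip":0.1}]'; python3 go.py 664.4 166.9 66
```

```text
time: 30.95
eef_pos: [664.5, 166.3, 67.4]
ee_rot: [[-0.874, 0.485, -0.001], [0.485, 0.874, -0.0], [0.0, -0.0, -1.0]]
ft_force: [-0.1, -0.2, -0.3]
grip_width: 21.9
grasp_force: 25.0
t 30.95 pos [664.5 166.3  67.4] shift units [0.0007 0.0009 0.0027] y-angle 60.97 tilt z [-5.e-04 -1.e-04 -1.e+00] grip 21.9 25.0 ft [-0.1 -0.2 -0.3]
time: 31.2
eef_pos: [664.9, 166.4, 65.9]
ee_rot: [[-0.874, 0.485, 0.0], [0.485, 0.874, 0.0], [-0.0, 0.0, -1.0]]
ft_force: [-0.9, 0.2, 0.3]
grip_width: 21.5
grasp_force: 25.0
t 31.2 pos [664.9 166.4  65.9] shift units [ 0.0012  0.0004 -0.0001] y-angle 60.97 tilt z [ 5.e-04  2.e-04 -1.e+00] grip 21.5 25.0 ft [-0.9  0.2  0.3]
```

One more millimetre to feel contact, then release and back off.

```bash
python3 -m pendant '[{"x":0,"y":0,"z":0.0015,"ax":0,"ay":0,"az":0,"grip":0.1},{"x":0,"y":0,"z":0,"ax":0,"ay":0,"az":0,"grip":0.1}]'; python3 -m pendant '[{"x":0,"y":0,"z":0,"ax":0,"ay":0,"az":0,"grip":0.3},{"x":0,"y":0,"z":0,"ax":0,"ay":0,"az":0,"grip":0.5},{"x":0,"y":0,"z":0,"ax":0,"ay":0,"az":0,"grip":0.5},{"x":0,"y":0,"z":0,"ax":0,"ay":0,"az":0,"grip":0.5},{"x":0,"y":0,"z":-0.02,"ax":0,"ay":0,"az":0,"grip":0.5},{"x":0,"y":0,"z":-0.04,"ax":0,"ay":0,"az":0,"grip":0.5},{"x":0,"y":0,"z":-0.06,"ax":0,"ay":0,"az":0,"grip":0.5},{"x":0.03,"y":0,"z":-0.06,"ax":0,"ay":0,"az":0,"grip":0.5},{"x":0.06,"y":0,"z":-0.04,"ax":0,"ay":0,"az":0,"grip":0.5},{"x":0.07,"y":0,"z":0,"ax":0,"ay":0,"az":0,"grip":0.5},{"x":0.07,"y":0,"z":0,"ax":0,"ay":0,"az":0,"grip":0.5},{"x":0.07,"y":0,"z":0,"ax":0,"ay":0,"az":0,"grip":0.5}]' >/dev/null; python3 -m pendant '[{"x":0.06,"y":0,"z":0,"ax":0,"ay":0,"az":0,"grip":0.5},{"x":0.06,"y":0,"z":0,"ax":0,"ay":0,"az":0,"grip":0.5},{"x":0.05,"y":0,"z":0,"ax":0,"ay":0,"az":0,"grip":0.5},{"x":0.04,"y":0,"z":0,"ax":0,"ay":0,"az":0,"grip":0.5},{"x":0.02,"y":0,"z":0,"ax":0,"ay":0,"az":0,"grip":0.5},{"x":0,"y":0,"z":0,"ax":0,"ay":0,"az":0,"grip":0.5},{"x":0,"y":0,"z":0,"ax":0,"ay":0,"az":0,"grip":0.5},{"x":0,"y":0,"z":0,"ax":0,"ay":0,"az":0,"grip":0.5}]'
python3 look.py 664 167 70 30 med1;  python3 - <<'E'
from vis import *
o=[]
J={"wide":(685,-136,0),"medium":(664,167,0),"narrow":(399,-262,0),"square":(563,-402,61)}
for n in CM:
    im=cv2.imread(f"pics/{n}_med1.png")[:,:,::-1].copy(); row=[]
    for k,p in J.items():
        p=p if k=="square" else p[:2]; z=JAR[k][2]-10; x,c=fitlid(n,im,k,p,z); print(n,k,np.round(x,1),round(c,4))
        s=k=="square"; w=x[2] if s else 0
        q=proj(n,[[p[0],p[1],z+10]])[0].astype(int); R=22; t=cv2.resize(im[q[1]-R:q[1]+R,q[0]-R:q[0]+R],None,fx=4.5,fy=4.5,interpolation=cv2.INTER_CUBIC); row.append(t)
    o.append(np.hstack(row))
cv2.imwrite("pics/final.png",np.vstack(o)[:,:,::-1])
E
```

```text
time: 31.37
eef_pos: [664.9, 166.4, 65.9]
ee_rot: [[-0.874, 0.485, 0.001], [0.485, 0.874, 0.0], [-0.0, 0.001, -1.0]]
ft_force: [-1.8, -1.2, 5.1]
grip_width: 21.7
grasp_force: 25.0
time: 33.03
eef_pos: [434.5, 294.0, 175.3]
ee_rot: [[-0.873, 0.487, 0.001], [0.487, 0.873, -0.0], [-0.001, 0.0, -1.0]]
ft_force: [1.6, -0.3, 0.1]
grip_width: 43.5
grasp_force: 0.0
top crop origin 185 85 scale 6.5
side crop origin 267 117 scale 6.5
top wide [ 682.8 -136.9] 0.0227
top medium [663.1 164.9] 0.0207
top narrow [ 398.6 -262.3] 0.0221
top square [ 563.1 -403.6   60.1] 0.033
side wide [ 685.  -135.4] 0.0295
side medium [664.4 167.2] 0.0256
side narrow [ 399.2 -261.3] 0.0279
side square [ 564.4 -402.3   60. ] 0.028
```

View pics/final.png

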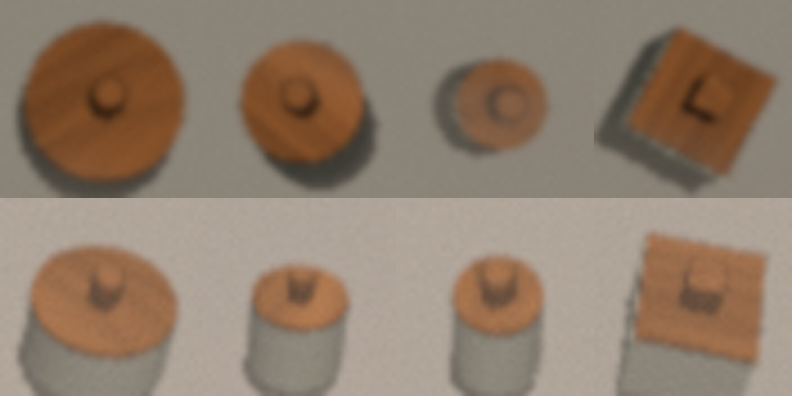

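All four lids look level and fully down on their own jars, within about 2–3 mm of the jar fits. The gripper is clear, so I hand in.

```bash
python3 -c "
from workcell import arm
print(arm.close_job())"
```

```text
the job is handed in; nothing more can be done
None
```

The job is handed in: all four lids are on their own jars, set down gently and level, each within about 3 mm of centre in the final pictures; no verdict came back from the judging.

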